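# Slip-test the footed carriers and hang up the ones that slide

## Task

Stand every footed carrier from the white tray flat on the upper part of the test ramp, side by side, let go, and leave them all on the ramp together until it is clear which slide down to the stop and which stick. Then put the ones that stuck back into the white tray, standing on their feet, put the ones that slid into the green basket, and hang the basket by its handle bar on both prongs of the double hook, where it must hang still. Leave the dropper bottle, timer and note pad alone.

Things in the scene. Friction and masses are not known exactly. Their poses are not given: they have to be found in the camera images.
- ramp: fixed slip-test ramp on a grey foot; origin on the bench under the deck's middle; the slope rises along +x, away from the robot. Faint lines part the deck into four lanes, centred at y = -75, -25, 25, 75 mm. Set near the top, a sliding carrier runs down to the stop at once; a sticking one stays where it is set
- ramp_deck: the ramp's polished steel deck, sloping 18 degrees, 150 mm long (x, uphill) by 202 mm wide (y) inside blue rims; origin at the middle of its upper face, 52 mm above the bench, z square to the deck. The stop along the low end (inner face at x = -75 mm) stands 15 mm above the deck, the other rims 9 mm
- tray: fixed white tray with a black rubber floor, 112 (x) x 150 (y) x 12 mm, walls and floor 3 mm thick; origin at the centre of its underside. The carriers start in its four places, centred at x = +-26, y = +-35 mm, with their long sides along the tray's y
- carrier_1_center (a point): footed carrier: metal plate 60 x 40 mm on four feet, plate top 16 mm up; upright orange grip in its middle, 12 mm thick (along x), 34 mm wide (y), its top 58 mm up; 100 g. All carriers look alike; some slide on the ramp, some stick. Point on the middle axis, 29 mm above the feet; x along the 60 mm side, z up. May be absent
- carrier_2_center (a point): another footed carrier, same as carrier_1; same point and axes. May be absent
- carrier_3_center (a point): another footed carrier, same as carrier_1; same point and axes. May be absent
- carrier_4_center (a point): another footed carrier, same as carrier_1; same point and axes. May be absent
- basket: loose green basket, 124 (x) x 116 (y) mm, open on top, walls 38 mm high, walls and floor 4 mm thick; 200 to 330 g; origin at the centre of its underside. A fixed steel handle bar, 10 mm round, crosses over its middle along y, its axis 85 mm up, its legs 110 mm apart. A carrier fits on each side of the bar, centred at x = +-32 mm, y = 0, long side along y
- basket_bar (a point): middle of the basket's handle bar, on the bar's axis; same axes as the basket (bar along y)
- stand: fixed stand with a double hook: post 16 mm thick, 205 mm high; two parallel 8 mm prongs reach from its top along -x at y = +-34 mm, their axis 200 mm up, 132 mm long, each with an upturned red tip, top 219 mm up, 139 mm from the post. Origin at the foot of the post, level with the bench top
- stand_hook (a point): point midway between the two prongs, level with their upper side, 114 mm from the post; with the handle bar lying across both prongs here (bar along the stand's y) the basket hangs clear of the post. Same axes as the stand
- dropper_bottle: bystander: white dropper bottle with green band, 36 x 36 x 74 mm; origin under its middle
- bench_timer: bystander: white bench timer with coloured buttons, 79 x 79 x 19 mm; origin under its middle
- note_pad_pink: bystander: pink note pad, 68 x 69 x 8 mm; origin under its middle

How it is judged:
On the way:
1. all carriers stand on the ramp together, released and at rest: the sliding ones down at the stop, the sticking ones still in the upper part of the deck (x of carrier_1_center in the frame of ramp_deck between -0.08 and -0.025 m and y of carrier_1_center in the frame of ramp_deck between -0.106 and 0.106 m and z of carrier_1_center in the frame of ramp_deck between 0.022 and 0.037 m and angle between the z axis of each of carrier_1, carrier_2, carrier_3, carrier_4 and the z axis of ramp_deck, either way round below 0.12 rad and linear speed of each of carrier_1, carrier_2, carrier_3, carrier_4 below 0.03 m/s and contact force between the fingers and carrier_1 below 0.2 N and x of carrier_2_center in the frame of ramp_deck between -0.08 and -0.025 m and y of carrier_2_center in the frame of ramp_deck between -0.106 and 0.106 m and z of carrier_2_center in the frame of ramp_deck between 0.022 and 0.037 m and contact force between the fingers and carrier_2 below 0.2 N and x of carrier_3_center in the frame of ramp_deck between -0.018 and 0.06 m and y of carrier_3_center in the frame of ramp_deck between -0.106 and 0.106 m and z of carrier_3_center in the frame of ramp_deck between 0.022 and 0.037 m and contact force between the fingers and carrier_3 below 0.2 N and x of carrier_4_center in the frame of ramp_deck between -0.018 and 0.06 m and y of carrier_4_center in the frame of ramp_deck between -0.106 and 0.106 m and z of carrier_4_center in the frame of ramp_deck between 0.022 and 0.037 m and contact force between the fingers and carrier_4 below 0.2 N), for 0.3 s.
At the end, for the whole second after the job is handed in: every sticking carrier stands upright in the white tray, every sliding carrier lies in the green basket, and the basket hangs with its handle bar on both prongs, upright within about 25 degrees; all released and at rest (the basket may still sway a little) (x of carrier_1_center in the frame of basket between -0.062 and 0.062 m and y of carrier_1_center in the frame of basket between -0.058 and 0.058 m and z of carrier_1_center in the frame of basket between 0.005 and 0.07 m and linear speed of each of carrier_1, carrier_2, basket below 0.12 m/s and x of carrier_2_center in the frame of basket between -0.062 and 0.062 m and y of carrier_2_center in the frame of basket between -0.058 and 0.058 m and z of carrier_2_center in the frame of basket between 0.005 and 0.07 m and x of carrier_3_center in the frame of tray between -0.056 and 0.056 m and y of carrier_3_center in the frame of tray between -0.075 and 0.075 m and z of carrier_3_center in the frame of tray between 0.02 and 0.042 m and angle between each of carrier_3, carrier_4's own z axis and vertical below 0.15 rad and linear speed of each of carrier_3, carrier_4 below 0.05 m/s and x of carrier_4_center in the frame of tray between -0.056 and 0.056 m and y of carrier_4_center in the frame of tray between -0.075 and 0.075 m and z of carrier_4_center in the frame of tray between 0.02 and 0.042 m and x of basket_bar in the frame of stand between -0.142 and -0.03 m and y of basket_bar in the frame of stand between -0.025 and 0.025 m and z of basket_bar in the frame of stand between 0.202 and 0.217 m and angle between basket's own z axis and vertical below 0.45 rad and contact force between basket and stand above 0.8 N); the robot touches nothing.
It fails at once if the dropper bottle is moved more than 4 cm (distance of dropper_bottle from where it was at the start of the episode above 0.04 m).
It fails at once if the bench timer is moved more than 4 cm (distance of bench_timer from where it was at the start of the episode above 0.04 m).
It fails at once if the note pad pink is moved more than 4 cm (distance of note_pad_pink from where it was at the start of the episode above 0.04 m).
It fails at once if the basket is tipped over (angle between basket's own z axis and vertical above 1.2 rad).
Of carrier_1, carrier_2, carrier_3, carrier_4 only 3 to 4 are there at a start; the rules pass over those that are not, and their reading is None.
At some moment in a run one of carrier_1, carrier_2, carrier_3, carrier_4 may be knocked a few centimetres aside while the robot is not near it.
It also fails if it takes over 210 s, if anything falls off the work surface, if the arm or the gripper's body presses on something with over 40 N, if the wrist force passes 120 N, or if a joint passes its speed limit or range.

## Robot

A 6-joint arm with a two-finger parallel gripper is mounted at the origin on a cart in front of the work surface, level with it; the furniture and walls round the work are solid. World frame = base frame: x ahead of the robot, y to its left, z up, the work surface at z = 0. Lengths are in m, angles in rad, forces in N, time in s.
With the tool pointing down it reaches from about 0.375 to 0.975 m from the base axis. Payload 3.8 kg.
Tool frame: the origin (TCP) lies midway between the tips of the shut fingers; the grasp point (between the pads) lies manip.hold_point_z behind it (manip.hold_point_z is the distance from the TCP to the grasp point, in m); z points along the fingers, y is the direction in which the jaws open and shut (so a half turn about z gives the same grasp; the last joint's range is limited). The gripper opens to 85 mm and grips with 20 to 120 N. Pads are 22 mm wide; open, the fingers measure 114 mm over their backs; the gripper's body (76 mm by 85 mm) begins 54 mm behind the grasp point. The pads swing forward as they close: fully open they stand 13 mm farther back than shut.
Start: joints at [-1.203, 0.264, 1.604, -0, 1.274, -0.037], TCP at [0.266, -0.62, 0.231] pointing down, gripper open.
Joint ranges: [-2.63, 2.63], [-0.94, 2.18], [0.31, 2.57], [-1.31, 4.45], [0, 2.66], [-2.55, 2.55]. Speed limits (rad/s): [2.57, 2.57, 3.14, 3.14, 3.14, 3.14].

## Interface

Orientations are given as a rotation vector (axis times angle).
In Python, from rig import manip, imaging gives the robot as it stands.
- The arm moves only by the shell command python3 -m jog 'ROWS' [FORCE]. ROWS is text: rows parted by semicolons, each of 7 numbers parted by spaces: the turn, a rotation vector about the tool's x, y, z in degrees, then the shift along the tool's x, y, z in cm, then the opening, from 0 (shut) to 1 (fully open). In form: ax ay az x y z hand; .... A call has 1 to 12 rows; each row shifts and turns the commanded pose from where the row before left it, along the tool's axes as they then stand; what a row does not reach is not made up. A row lasts 1/10 s, in which the tool goes at most 50 mm and 8.59 degrees, less where a joint would pass 70% of its speed; a pose out of reach is approached as far as the arm can. A call with a gripper value outside its range is refused whole. The fingers move at their own pace and stop on an object; FORCE is the grip in N (left out, the last holds). Time passes only in rows, so rows that do not move let the fingers close. It gives the time, the measured TCP pose, the force and the opening at its end, in the units of the state.
- manip.read_state(): the state, without advancing time (a new reading comes with each control period).
- imaging.camera(name): name is "side" or "top" or "wrist"; returns the picture (384x512x3 uint8, blue, green, red); there is no depth.
- imaging.camera_model(name): a dict with "intrinsics" (3x3 intrinsics, pixels), "extrinsics" (4x4, takes a point from world to camera coordinates). Camera axes: x right, y up, looking along -z (the intrinsics and any distortion apply to the point x, -y, -z); pixel columns grow to the right and rows downward; lengths in m; the calibration is good to about 2 mm. A picture is of the moment at which its call begins: read the wrist's pose just before it. camera_model takes no time and is no camera call; for the wrist camera it gives the pose at the moment of the call.
- manip.hand_in(): hands the job in, once; it reports no verdict.
The state is a dict: "t": time; "joint_positions": joint angles; "qvel": joint speeds; "effort": joint torques, N m; "tool_pos": TCP position; "ee_rot": TCP orientation; "contact_force": force on the tool from outside, world axes, zero at the start; "ft_torque": the same for the moment, N m; "grip_width": finger opening in m.
Only numpy, scipy, OpenCV 4.12 (cv2) and the standard library are available. Lean on these libraries where they do the work, as an engineer would, in place of code of your own. Each camera call takes 0.05 s, during which the arm holds its last target.

## Working session

There is one attempt and no reset: what is moved stays moved. The work goes in short steps, Python scripts to look and compute and a shell command to move; the robot and the scene stay as the last step left them, time stands still between calls to the robot, and variables do not carry over. Pictures are saved under pics/ and viewed, and the job is handed in when it is done.

```bash
ls; mkdir -p pics; python3 - <<'E'
from rig import manip, imaging
import cv2
print(manip.read_state()); print(manip.hold_point_z)
for n in("side","top","wrist"):
    cv2.imwrite(f"pics/{n}0.png",imaging.camera(n)); m=imaging.camera_model(n); print(n,m)
E
```

```text
pics
{'t': 0.0, 'joint_positions': array([-1.20292158e+00,  2.64743211e-01,  1.60539478e+00, -1.19354490e-05,
        1.27367606e+00, -3.69364323e-02]), 'qvel': array([ 0.00081311, -0.00059898, -0.00069618, -0.00086923, -0.00141454,
       -0.00013273]), 'effort': array([-9.88131760e-04, -5.15113771e+01, -3.67317331e+01, -2.13405915e-04,
        1.29055709e-02, -1.08384708e-05]), 'tool_pos': array([ 0.26555369, -0.61977166,  0.22995749]), 'ee_rot': array([-3.07531399e+00, -6.31108342e-01,  5.92012688e-04]), 'contact_force': array([-0.91835945, -0.13430252,  0.20709767]), 'ft_torque': array([-0.02286809,  0.03350318,  0.05199993]), 'grip_width': 0.0853354754110902}
0.0187
side {'intrinsics': array([[454.79731678,   0.        , 249.27192025],
       [  0.        , 454.79731678, 185.13587544],
       [  0.        ,   0.        ,   1.        ]]), 'extrinsics': array([[-0.91759165, -0.39741603,  0.00927732,  0.4346919 ],
       [ 0.26175214, -0.58646445,  0.76651501, -0.13931094],
       [-0.29918454,  0.70577613,  0.64215938, -1.27719301],
       [ 0.        ,  0.        ,  0.        ,  
[... 280 characters left out ...]
584, -0.01339649,  0.08134659, -0.44753754],
       [-0.08142039, -0.00505813,  0.99666701, -1.26939822],
       [ 0.        ,  0.        ,  0.        ,  1.        ]])}
wrist {'intrinsics': array([[273.96059468,   0.        , 251.13739161],
       [  0.        , 273.96059468, 189.65758715],
       [  0.        ,   0.        ,   1.        ]]), 'extrinsics': array([[ 3.94054102e-01, -9.19087228e-01, -1.80585671e-04,
        -6.74602254e-01],
       [ 8.73739540e-01,  3.74672447e-01, -3.10160884e-01,
         3.90776541e-02],
       [ 2.85132568e-01,  1.22062384e-01,  9.50684066e-01,
        -3.78361820e-01],
       [ 0.00000000e+00,  0.00000000e+00,  0.00000000e+00,
         1.00000000e+00]])}
```

View pics/top0.png

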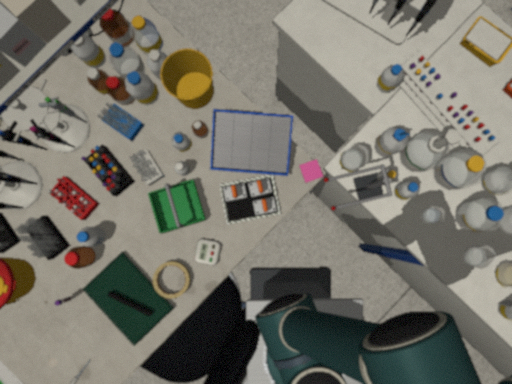

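View pics/side0.png

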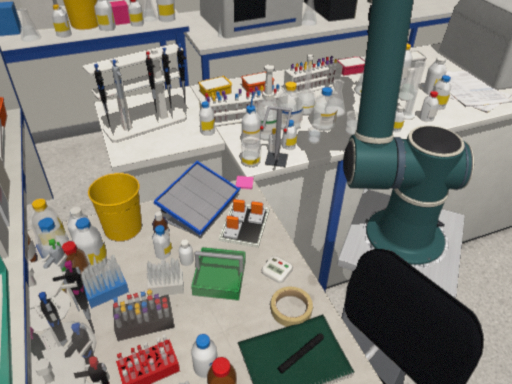

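View pics/wrist0.png

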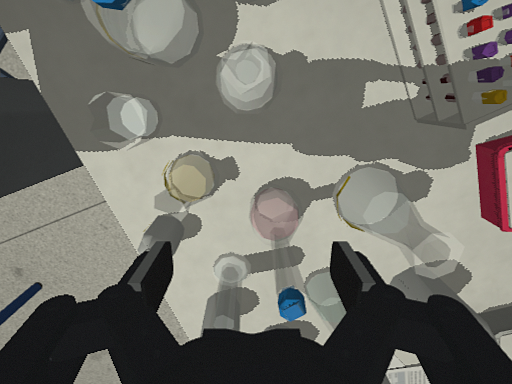

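```bash
cat > h.py <<'E'
from rig import manip, imaging
import numpy as np, cv2
from scipy.spatial.transform import Rotation as R
def cam(n):
    m=imaging.camera_model(n); return np.array(m["intrinsics"]),np.array(m["extrinsics"])
def proj(c,P):
    K,E=c; P=np.atleast_2d(P); q=P@E[:3,:3].T+E[:3,3]; q=q*[1,-1,-1]; u=q@K.T; return u[:,:2]/u[:,2:]
def ray(c,uv):
    K,E=c; d=np.linalg.inv(K)@[uv[0],uv[1],1]; d=d*[1,-1,-1]; Rm=E[:3,:3]; o=-Rm.T@E[:3,3]; d=Rm.T@d; return o,d/np.linalg.norm(d)
def atz(c,uv,z):
    o,d=ray(c,uv); return o+d*(z-o[2])/d[2]
def tri(obs):
    A=np.zeros((3,3));b=np.zeros(3);L=[]
    for c,uv in obs:
        o,d=ray(c,uv);M=np.eye(3)-np.outer(d,d);A+=M;b+=M@o;L.append((o,d))
    p=np.linalg.solve(A,b); return p,[float(np.linalg.norm(np.cross(p-o,d))) for o,d in L]
def crop(img,x0,y0,x1,y1,s,fn):
    cv2.imwrite(fn,cv2.resize(img[y0:y1,x0:x1],None,fx=s,fy=s,interpolation=cv2.INTER_CUBIC))
def st():
    s=manip.read_state(); r=R.from_rotvec(s["ee_rot"]).as_matrix()
    print("t %.2f"%s["t"],"tcp",s["tool_pos"].round(4),"z",r[:,2].round(3),"y",r[:,1].round(3),"F",np.round(s["contact_force"],1),"w %.4f"%s["grip_width"],"q",np.round(s["joint_positions"],2)); return s,r
E
python3 - <<'E'
from h import *
t=cv2.imread('pics/top0.png');s=cv2.imread('pics/side0.png')
crop(t,130,80,340,280,3.7,'pics/top0c.png'); crop(s,140,140,310,320,3.3,'pics/side0c.png')
crop(t,320,110,512,290,4,'pics/top0d.png');crop(s,180,60,350,190,4.5,'pics/side0d.png')
E
```

```text
(no output)
```

View pics/top0c.png

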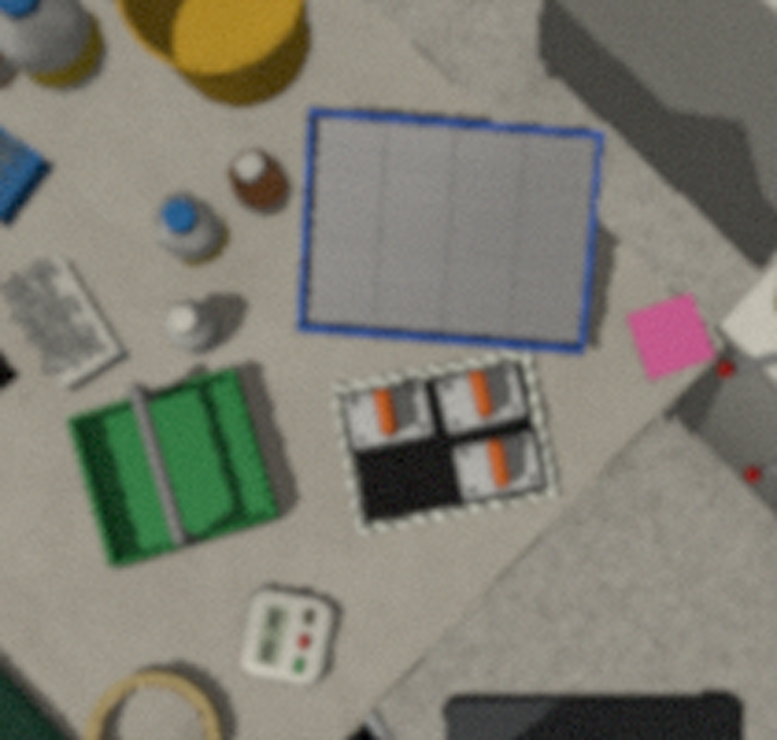

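View pics/side0c.png

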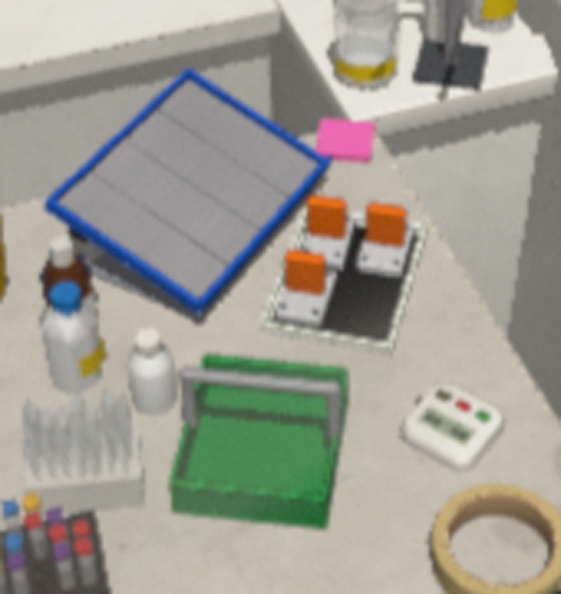

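View pics/top0d.png

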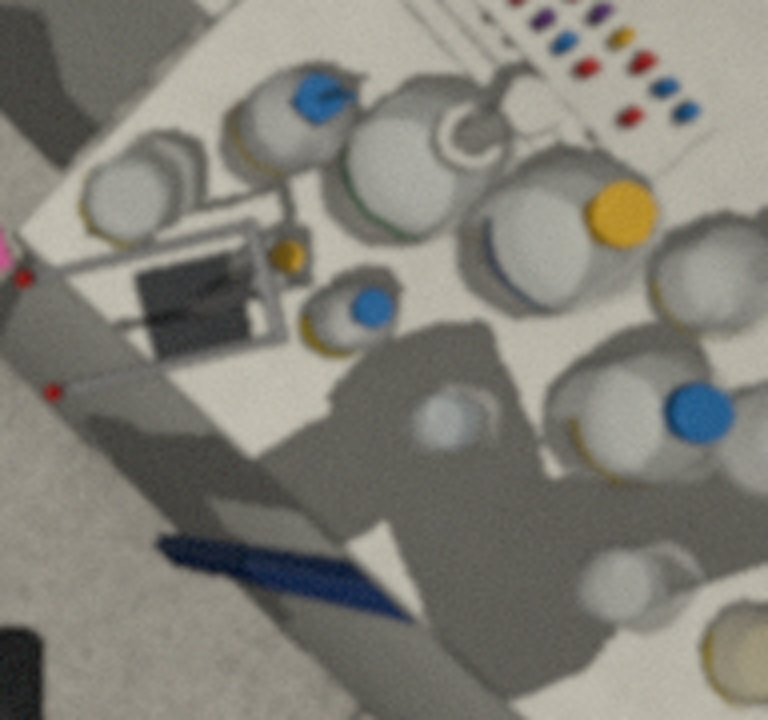

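View pics/side0d.png

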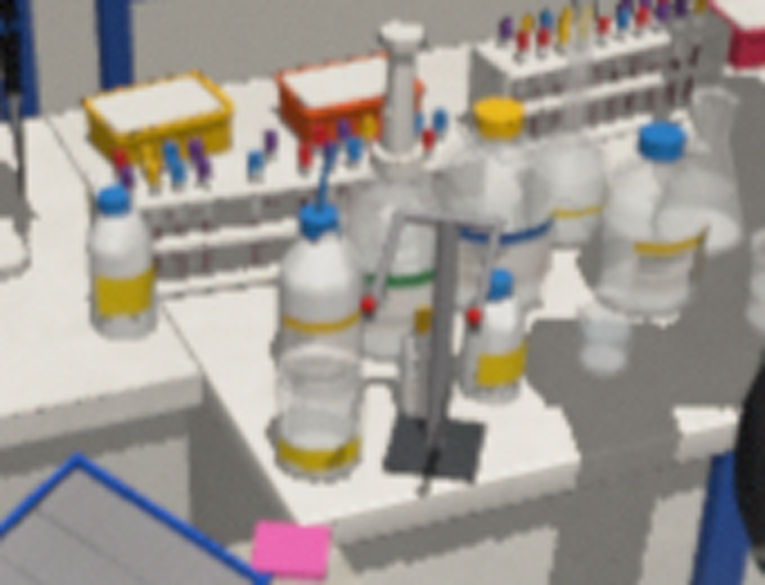

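```bash
python3 - <<'E'
from h import *
T=cam("top");S=cam("side")
tc=lambda x,y:(130+(x+.5)/3.7-.5,80+(y+.5)/3.7-.5)
sc=lambda x,y:(140+(x+.5)/3.3-.5,140+(y+.5)/3.3-.5)
td=lambda x,y:(320+(x+.5)/4-.5,110+(y+.5)/4-.5)
sd=lambda x,y:(180+(x+.5)/4.5-.5,60+(y+.5)/4.5-.5)
D={'rTL':(tc(312,112),sc(50,205)),'rTR':(tc(602,132),sc(190,72)),'rBR':(tc(583,350),sc(330,160)),'rBL':(tc(302,328),sc(198,303)),
'tip1':(td(24,278),sd(367,305)),'tip2':(td(54,393),sd(474,316)),
'gA':(tc(384,412),sc(305,254)),'gB':(tc(482,393),sc(327,201)),'gC':(tc(498,462),sc(386,208)),
'bar1':(tc(138,390),sc(190,376)),'bar2':(tc(182,540),sc(336,384)),
't1':(tc(337,382),sc(265,325)),'t2':(tc(532,352),sc(312,198)),'t3':(tc(556,492),sc(427,227)),'t4':(tc(365,527),sc(393,347)),
'b1':(tc(238,372),sc(207,357)),'b2':(tc(277,517),sc(347,367)),
'cross1':(td(250,228),sd(400,212)),'cross2':(td(277,338),sd(500,222)),
'bottle':(tc(183,320),sc(149,340)),'pad':(tc(672,337),sc(347,140)),'timer':(tc(290,635),sc(452,425))}
for k,(a,b) in D.items():
    p,e=tri([(T,a),(S,b)]); print(k,p.round(3),np.round(e,4))
E
```

```text
rTL [0.658 0.235 0.077] [0.0005 0.0005]
rTR [0.639 0.028 0.08 ] [0.0017 0.0017]
rBR [0.488 0.042 0.036] [0.0008 0.0008]
rBL [0.51  0.249 0.034] [0.0022 0.0022]
tip1 [ 0.456 -0.039  0.212] [0.0003 0.0003]
tip2 [ 0.389 -0.055  0.213] [0.0001 0.0001]
gA [0.444 0.187 0.061] [0.0005 0.0005]
gB [0.456 0.116 0.058] [0.0001 0.0001]
gC [0.406 0.105 0.059] [0.0003 0.0003]
bar1 [0.459 0.358 0.082] [0.001 0.001]
bar2 [0.354 0.326 0.088] [0. 0.]
t1 [0.468 0.225 0.003] [0.0031 0.0031]
t2 [0.489 0.079 0.019] [0.0007 0.0007]
t3 [0.385 0.063 0.009] [0.0015 0.0015]
t4 [0.36  0.205 0.004] [0.0026 0.0026]
b1 [0.478 0.296 0.031] [0.0014 0.0014]
b2 [0.37  0.267 0.038] [0.0006 0.0006]
cross1 [ 0.485 -0.174  0.201] [0.0004 0.0004]
cross2 [ 0.419 -0.188  0.202] [0.0012 0.0012]
bottle [0.51  0.329 0.069] [0.0003 0.0003]
pad [ 0.501 -0.026  0.003] [0.0005 0.0005]
timer [0.283 0.262 0.005] [0.0002 0.0002]
```

```bash
cat >> h.py <<'E'
HZ=manip.hold_point_z
RY=-0.092; RO=np.array([.577,.1385,.052])
def rampR():
    c,s=np.cos(RY),np.sin(RY); Y=np.array([[c,-s,0],[s,c,0],[0,0,1]]); return Y@R.from_euler('y',-18,degrees=True).as_matrix()
def ramp2w(p): return RO+rampR()@np.asarray(p)
def yawv(a): return np.array([np.cos(a),np.sin(a),0])
def plan(grasp,zd,yd,n,flip=None,hand=1,show=True):
    """rows to bring grasp point (HZ behind tcp) to world point with tool z=zd, y=±yd"""
    s=manip.read_state(); Rc=R.from_rotvec(s["ee_rot"]).as_matrix(); p=s["tool_pos"]
    zd=np.array(zd,float);zd/=np.linalg.norm(zd); yd=np.array(yd,float); yd-=zd*(yd@zd); yd/=np.linalg.norm(yd)
    best=None
    for sg in ((1,-1) if flip is None else (flip,)):
        y=sg*yd; Rt=np.c_[np.cross(y,zd),y,zd]; w=R.from_matrix(Rc.T@Rt).as_rotvec()
        if best is None or np.linalg.norm(w)<np.linalg.norm(best[1]): best=(Rt,w)
    Rt,w=best; tp=np.asarray(grasp)+HZ*zd
    print("pos err world mm",((tp-p)*1000).round(1),"rot deg",np.degrees(w).round(2))
    step=(tp-p)/n; dR=R.from_rotvec(w/n).as_matrix(); C=Rc
    for i in range(n):
        d=C.T@step*100; print("%.2f %.2f %.2f %.2f %.2f %.2f %g;"%(*np.degrees(w/n),*d,hand),end=" "); C=C@dR
    print("\n",np.linalg.norm(step)*1000,"mm/row",np.degrees(np.linalg.norm(w))/n,"deg/row")
E
python3 - <<'E'
from h import *
s,r=st()
K,E=cam("wrist"); c=-E[:3,:3].T@E[:3,3]; print("cam in tool",(r.T@(c-s["tool_pos"])).round(4)); print("cam axes in tool",(r.T@E[:3,:3].T).round(3))
for yaw in(.165,):
    plan([.425,.146,.26],[0,0,-1],[-np.sin(yaw),np.cos(yaw),0],12)
E
```

```text
t 0.15 tcp [ 0.2656 -0.6199  0.2302] z [-0.001  0.002 -1.   ] y [ 0.394 -0.919 -0.002] F [0.6 0.4 0.4] w 0.0853 q [-1.2   0.26  1.61  0.    1.27 -0.04]
cam in tool [ 0.0804 -0.     -0.1415]
cam axes in tool [[ 0.     0.951  0.31 ]
 [ 1.     0.    -0.002]
 [-0.002  0.31  -0.951]]
pos err world mm [159.4 765.9  11.1] rot deg [-1.000e-01  1.000e-02  1.374e+01]
-0.01 0.00 1.14 3.73 -5.34 -0.08 1; -0.01 0.00 1.14 3.63 -5.42 -0.08 1; -0.01 0.00 1.14 3.52 -5.49 -0.08 1; -0.01 0.00 1.14 3.41 -5.56 -0.08 1; -0.01 0.00 1.14 3.30 -5.62 -0.09 1; -0.01 0.00 1.14 3.18 -5.69 -0.09 1; -0.01 0.00 1.14 3.07 -5.75 -0.09 1; -0.01 0.00 1.14 2.95 -5.81 -0.09 1; -0.01 0.00 1.14 2.84 -5.87 -0.09 1; -0.01 0.00 1.14 2.72 -5.93 -0.09 1; -0.01 0.00 1.14 2.60 -5.98 -0.09 1; -0.01 0.00 1.14 2.48 -6.03 -0.09 1; 
 65.19939131336248 mm/row 1.1448216184707776 deg/row
```

```bash
python3 -m jog '0 0 0 0 0 -3.5 1; 0 0 0 0 0 -3.5 1; 0 0 0 0 0 -3.5 1; 0 0 0 0 0 -3.5 1; 0 0 0 4 -2.6 0 1; 0 0 0 4 -2.6 0 1; 0 0 0 4 -2.6 0 1; 0 0 0 4 -2.6 0 1; 0 0 0 4 -2.6 0 1; 0 0 0 4 -2.6 0 1; 0 0 0 4 -2.6 0 1; 0 0 0 4 -2.6 0 1'; python3 - <<'E'
from h import *
st()
plan([.415,.146,.30],[0,0,-1],yawv(.165+np.pi/2),12)
E
```

```text
t: 1.35
tool_pos: [0.4786, -0.3014, 0.371]
ee_rot: [-3.077, -0.631, 0.0]
contact_force: [-0.1, -0.4, 0.4]
grip_width: 0.0853
t 1.35 tcp [ 0.4786 -0.3014  0.371 ] z [-0.  0. -1.] y [ 0.394 -0.919 -0.   ] F [-0.1 -0.4  0.4] w 0.0853 q [-0.61  0.    1.65  0.    1.49  0.56]
pos err world mm [-63.6 447.4 -89.7] rot deg [-1.000e-02  1.000e-02  1.373e+01]
-0.00 0.00 1.14 0.98 -3.64 0.75 1; -0.00 0.00 1.14 0.91 -3.65 0.75 1; -0.00 0.00 1.14 0.83 -3.67 0.75 1; -0.00 0.00 1.14 0.76 -3.69 0.75 1; -0.00 0.00 1.14 0.69 -3.70 0.75 1; -0.00 0.00 1.14 0.61 -3.72 0.75 1; -0.00 0.00 1.14 0.54 -3.73 0.75 1; -0.00 0.00 1.14 0.46 -3.74 0.75 1; -0.00 0.00 1.14 0.39 -3.75 0.75 1; -0.00 0.00 1.14 0.31 -3.75 0.75 1; -0.00 0.00 1.14 0.24 -3.76 0.75 1; -0.00 0.00 1.14 0.16 -3.76 0.75 1; 
 38.3925540960498 mm/row 1.1439681041848508 deg/row
```

```bash
python3 -m jog '0 0 1.14 0.98 -3.64 0 1; 0 0 1.14 0.91 -3.65 0 1; 0 0 1.14 0.83 -3.67 0 1; 0 0 1.14 0.76 -3.69 0 1; 0 0 1.14 0.69 -3.7 0 1; 0 0 1.14 0.61 -3.72 0 1; 0 0 1.14 0.54 -3.73 0 1; 0 0 1.14 0.46 -3.74 0 1; 0 0 1.14 0.39 -3.75 1 1; 0 0 1.14 0.31 -3.75 2 1; 0 0 1.14 0.24 -3.76 3 1; 0 0 1.14 0.16 -3.76 3 1'; python3 - <<'E'
from h import *
st(); c=cam("wrist"); np.savez('w1.npz',K=c[0],E=c[1]); cv2.imwrite('pics/w1.png',imaging.camera("wrist"))
E
```

```text
t: 2.55
tool_pos: [0.4137, 0.1457, 0.2808]
ee_rot: [-3.131, -0.259, -0.003]
contact_force: [0.1, -0.1, -0.7]
grip_width: 0.0855
t 2.55 tcp [0.4137 0.1457 0.2808] z [ 0.002  0.    -1.   ] y [ 0.164 -0.986 -0.   ] F [ 0.1 -0.1 -0.7] w 0.0855 q [ 0.28 -0.23  2.01 -0.    1.35  1.69]
```

View pics/w1.png

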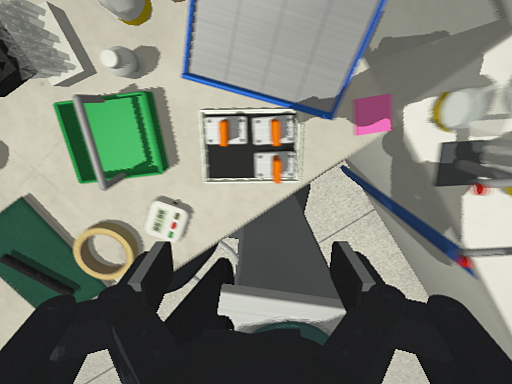

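```bash
cat >> h.py <<'E'
from scipy.optimize import least_squares
def orange(img,off=(0,0)):
    h=cv2.cvtColor(img,cv2.COLOR_BGR2HSV); m=((h[...,0]>=4)&(h[...,0]<=14)&(h[...,1]>190)&(h[...,2]>120)).astype(np.uint8)
    n,l,s,c=cv2.connectedComponentsWithStats(m); return [(c[i],s[i]) for i in range(1,n) if s[i,4]>15]
def gripbox(Rm,o,h0=-13,h1=29):   # o = carrier center (29 above feet)
    B=np.array([[x,y,z] for x in(-6,6) for y in(-17,17) for z in(h0,h1)])/1000.; return o+B@Rm.T
def cent(c,P):
    h=cv2.convexHull(proj(c,P).astype(np.float32)); m=cv2.moments(h); return np.array([m['m10']/m['m00'],m['m01']/m['m00']]),m['m00']
def yawR(a): return R.from_euler('z',a).as_matrix()
def fitc(o0,Rm,views,tol=12):
    """views: list (cam, blobs). match nearest blob to predicted centroid"""
    obs=[]
    for c,b in views:
        p,a=cent(c,gripbox(Rm,o0)); d=[np.linalg.norm(x[0]-p) for x in b]
        if d and min(d)<tol and .5<b[int(np.argmin(d))][1][4]/a<1.5: obs.append((c,b[int(np.argmin(d))][0]))
    f=lambda o:np.concatenate([cent(c,gripbox(Rm,o))[0]-u for c,u in obs])
    r=least_squares(f,o0,x_scale=.01); return r.x,len(obs),r.fun.round(1)
E
python3 - <<'E'
from h import *
T=cam("top");S=cam("side");z=np.load('w1.npz');W=(z['K'],z['E'])
V=[(T,orange(cv2.imread('pics/top0.png'))),(S,orange(cv2.imread('pics/side0.png'))),(W,orange(cv2.imread('pics/w1.png')))]
for v in V: print([(x[0].round(1),x[1][4]) for x in v[1]])
Rm=yawR(.165+np.pi/2)
for n,o in dict(A=[.444,.187,.032],B=[.456,.116,.032],C=[.406,.105,.032]).items():
    print(n,fitc(np.array(o),Rm,V), fitc(np.array(o),Rm,V[:2])[0].round(4))
E
```

```text
[(array([234.1, 190.5]), np.int32(20)), (array([264.4, 204. ]), np.int32(16)), (array([  4.5, 285.9]), np.int32(36))]
[(array([254. ,  85.3]), np.int32(66)), (array([  0.7, 103.2]), np.int32(31)), (array([238.5, 205. ]), np.int32(104)), (array([256.3, 207.4]), np.int32(107)), (array([231.9, 221.7]), np.int32(111))]
[(array([224.7, 132.6]), np.int32(92)), (array([278.1, 131.8]), np.int32(19)), (array([276.6, 144.2]), np.int32(16))]
A (array([0.44546659, 0.18667924, 0.03297738]), 1, array([-0.,  0.])) [0.4455 0.1867 0.033 ]
B (array([0.45753816, 0.1161108 , 0.03162007]), 1, array([-0.,  0.])) [0.4575 0.1161 0.0316]
C (array([0.40659999, 0.10510742, 0.0321612 ]), 1, array([-0.,  0.])) [0.4066 0.1051 0.0322]
```

```bash
sed -i 's/>=4)&(h\[...,0\]<=14)&(h\[...,1\]>190)&(h\[...,2\]>120)/>=3)\&(h[...,0]<=18)\&(h[...,1]>110)\&(h[...,2]>100)/' h.py; cat > f1.py <<'E'
from h import *
T=cam("top");S=cam("side");z=np.load('w1.npz');W=(z['K'],z['E'])
V=[(T,orange(cv2.imread('pics/top0.png'))),(S,orange(cv2.imread('pics/side0.png'))),(W,orange(cv2.imread('pics/w1.png')))]
Rm=yawR(.165+np.pi/2)
for n,o in dict(A=[.444,.187,.032],B=[.456,.116,.032],C=[.406,.105,.032]).items():
    print(n,fitc(np.array(o),Rm,V), fitc(np.array(o),Rm,V[:2])[0].round(4),[ (cent(c,gripbox(Rm,np.array(o)))) for c,b in V])
for v in V: print([(x[0].round(1),x[1][4]) for x in v[1]])
E
python3 f1.py
```

```text
A (array([0.44593196, 0.18792305, 0.0337805 ]), 3, array([-0.4,  0.1, -0.6, -0.1,  0.4,  0.3])) [0.4456 0.1861 0.0314] [(array([233.78760084, 191.29799222]), 73.10767576028593), (array([232.31251695, 222.13858451]), 180.52550739690196), (array([224.59389812, 134.47101239]), 322.1364371019881)]
B (array([0.45802529, 0.11787339, 0.03236571]), 3, array([-0.3,  0.2, -0.3,  0.2,  1. ,  0.4])) [0.458 0.117 0.033] [(array([260.14631057, 186.48128313]), 63.13286538259126), (array([239.00293913, 205.02565865]), 168.71496289479546), (array([277.57238261, 134.35740519]), 323.29930128750857)]
C (array([0.40693077, 0.10680482, 0.03223796]), 3, array([-0.6,  0.1, -0.4,  0.4,  0.5,  0.3])) [0.407  0.1056 0.033 ] [(array([264.48793933, 204.97315493]), 60.924821126507595), (array([256.54366822, 207.45941895]), 169.45753239374608), (array([278.30709244, 170.5980314 ]), 322.4898907840252)]
[(array([509. ,  86.2]), np.int32(38)), (array([259.7, 185.5]), np.int32(51)), (array([233.8, 190.5]), np.int32(52)), (array([264.4, 204.5]), np.int32(50)), (array([  4.1, 285.9]), np.int32(56))]
[(array([252.4,  85.2]), np.int32(155)), (array([206.2,  94.2]), np.int32(16)), (array([  2.4, 110.6]), np.int32(116)), (array([238.4, 205. ]), np.int32(139)), (array([256.4, 207.3]), np.int32(135)), (array([232.1, 221.8]), np.int32(135)), (array([221.9, 379.5]), np.int32(159))]
[(array([223.6, 132.8]), np.int32(236)), (array([275.6, 132.3]), np.int32(244)), (array([276.8, 169.5]), np.int32(214))]
```

```bash
python3 - <<'E'
from h import *
plan([.407,.106,.048],[0,0,-1],yawv(.17+np.pi/2),10)
E
```

```text
pos err world mm [  -2.6  -43.5 -245.3] rot deg [-0.24  0.47 -0.17]
-0.02 0.05 -0.02 -0.08 0.44 2.45 1; -0.02 0.05 -0.02 -0.08 0.43 2.45 1; -0.02 0.05 -0.02 -0.08 0.43 2.45 1; -0.02 0.05 -0.02 -0.08 0.43 2.45 1; -0.02 0.05 -0.02 -0.09 0.43 2.45 1; -0.02 0.05 -0.02 -0.09 0.43 2.45 1; -0.02 0.05 -0.02 -0.09 0.43 2.45 1; -0.02 0.05 -0.02 -0.09 0.43 2.45 1; -0.02 0.05 -0.02 -0.09 0.43 2.45 1; -0.02 0.05 -0.02 -0.10 0.43 2.45 1; 
 24.914388712951247 mm/row 0.055300972921548154 deg/row
```

```bash
python3 -m jog '0 0.25 0 -0.25 1.1 2 1; 0 0.25 0 -0.2 1.1 4 1; 0 0 0 -0.2 1.1 4 1; 0 0 0 -0.2 1 4 1; 0 0 0 0 0 3 1; 0 0 0 0 0 0 1' 60; python3 - <<'E'
from h import *
st(); plan([.407,.106,.048],[0,0,-1],yawv(.17+np.pi/2),4);cv2.imwrite('pics/w2.png',imaging.camera("wrist"))
E
```

```text
t: 3.2
tool_pos: [0.4093, 0.0993, 0.1067]
ee_rot: [3.131, 0.26, -0.003]
contact_force: [-0.9, -0.1, -0.0]
grip_width: 0.0853
t 3.20 tcp [0.4093 0.0993 0.1067] z [-0.002 -0.    -1.   ] y [ 0.165 -0.986  0.   ] F [-0.9 -0.1 -0. ] w 0.0853 q [ 0.18 -0.11  2.25 -0.    1.    1.58]
pos err world mm [ -2.3   6.7 -77.4] rot deg [ 0.01  0.09 -0.26]
0.00 0.02 -0.07 -0.03 -0.18 1.93 1; 0.00 0.02 -0.07 -0.03 -0.18 1.93 1; 0.00 0.02 -0.07 -0.03 -0.18 1.93 1; 0.00 0.02 -0.07 -0.03 -0.17 1.93 1; 
 19.419972023407507 mm/row 0.0696773369116715 deg/row
```

View pics/w2.png

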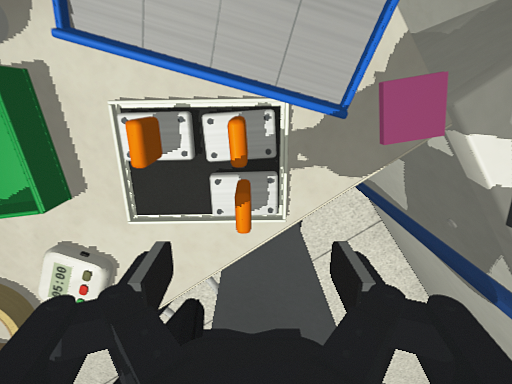

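```bash
python3 -m jog '0 0 0 -0.1 -0.3 1 1; 0 0 0 -0.1 -0.3 2 1; 0 0 0 0 -0.1 2 1; 0 0 0 0 0 2 1; 0 0 0 0 0 0.7 1; 0 0 0 0 0 0 1' 60; python3 - <<'E'
from h import *
st(); plan([.407,.106,.048],[0,0,-1],yawv(.17+np.pi/2),1);cv2.imwrite('pics/w3.png',imaging.camera("wrist"))
E
```

```text
t: 3.85
tool_pos: [0.4117, 0.1075, 0.0345]
ee_rot: [-3.13, -0.261, -0.014]
contact_force: [0.7, 0.8, -0.2]
grip_width: 0.0855
t 3.85 tcp [0.4117 0.1075 0.0345] z [ 0.009  0.002 -1.   ] y [ 0.166 -0.986 -0.   ] F [ 0.7  0.8 -0.2] w 0.0855 q [ 0.2   0.01  2.3  -0.    0.82  1.6 ]
pos err world mm [-4.7 -1.5 -5.2] rot deg [-0.  -0.5 -0.2]
-0.00 -0.50 -0.20 -0.49 0.07 0.52 1; 
 7.153858082795347 mm/row 0.5408724397039395 deg/row
```

View pics/w3.png

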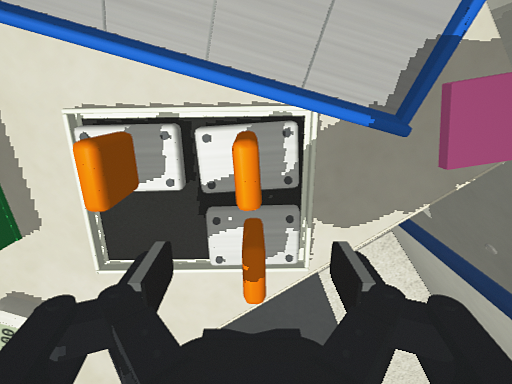

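```bash
python3 -m jog '0 -0.3 0 -0.3 0 0.4 1; 0 0 0 0 0 0 1; 0 0 0 0 0 0 0; 0 0 0 0 0 0 0; 0 0 0 0 0 0 0; 0 0 0 0 0 0 0; 0 0 0 0 0 0 0; 0 0 0 0 0 0 0' 50; python3 - <<'E'
from h import *
st(); plan([.407,.106,.048],[0,0,-1],yawv(.17+np.pi/2),1)
E
```

```text
t: 4.7
tool_pos: [0.4084, 0.1067, 0.0301]
ee_rot: [-3.131, -0.26, -0.005]
contact_force: [-0.8, 0.2, -0.5]
grip_width: 0.0112
t 4.70 tcp [0.4084 0.1067 0.0301] z [ 0.003  0.001 -1.   ] y [ 0.165 -0.986  0.   ] F [-0.8  0.2 -0.5] w 0.0112 q [ 0.2   0.01  2.31 -0.    0.82  1.6 ]
pos err world mm [-1.4 -0.7 -0.8] rot deg [ 0.   -0.19 -0.23]
0.00 -0.19 -0.23 -0.15 0.05 0.08 1; 
 1.7327238122023176 mm/row 0.2965220000911741 deg/row
```

```bash
python3 -m jog '0 0 0 0 0 -1 0; 0 0 0 0 0 -2 0; 0 0 0 0 0 -3 0; 0 0 0 0 0 -3 0; 0 0 0 0 0 -3 0; 0 0 0 0 0 -1 0; 0 0 0 0 0 0 0'; cat >> h.py <<'E'
def ramp_plan(x,y,h,n,hand=0,hz=.0271):
    """carrier feet at ramp-local x,y, height h above the deck; hz=feet ahead of tcp"""
    Q=rampR(); z=-Q[:,2]; tcp=ramp2w([x,y,h+hz]); plan(tcp-HZ*z,z,Q[:,0],n,flip=1,hand=hand)
E
python3 - <<'E'
from h import *
st(); ramp_plan(.033,-.07,.06,14)
E
```

```text
t: 5.4
tool_pos: [0.4095, 0.107, 0.1622]
ee_rot: [-3.13, -0.26, -0.012]
contact_force: [-0.3, 1.1, -1.7]
grip_width: 0.0113
t 5.40 tcp [0.4095 0.107  0.1622] z [ 0.008  0.001 -1.   ] y [ 0.165 -0.986 -0.   ] F [-0.3  1.1 -1.7] w 0.0113 q [ 0.2  -0.18  2.19 -0.    1.12  1.6 ]
pos err world mm [165.5 -38.6 -17.2] rot deg [-15.04  11.41 -74.61]
-1.07 0.82 -5.33 1.12 0.47 0.13 0; -1.07 0.82 -5.33 1.07 0.57 0.16 0; -1.07 0.82 -5.33 1.01 0.66 0.18 0; -1.07 0.82 -5.33 0.94 0.75 0.21 0; -1.07 0.82 -5.33 0.87 0.83 0.24 0; -1.07 0.82 -5.33 0.78 0.90 0.27 0; -1.07 0.82 -5.33 0.69 0.96 0.29 0; -1.07 0.82 -5.33 0.59 1.02 0.32 0; -1.07 0.82 -5.33 0.49 1.06 0.35 0; -1.07 0.82 -5.33 0.39 1.09 0.38 0; -1.07 0.82 -5.33 0.28 1.12 0.40 0; -1.07 0.82 -5.33 0.17 1.13 0.42 0; -1.07 0.82 -5.33 0.06 1.13 0.45 0; -1.07 0.82 -5.33 -0.06 1.13 0.47 0; 
 12.202350539849833 mm/row 5.497393743621008 deg/row
```

```bash
python3 -m jog '-1.07 0.82 -5.33 1.12 0.47 0.13 0; -1.07 0.82 -5.33 1.07 0.57 0.16 0; -1.07 0.82 -5.33 1.01 0.66 0.18 0; -1.07 0.82 -5.33 0.94 0.75 0.21 0; -1.07 0.82 -5.33 0.87 0.83 0.24 0; -1.07 0.82 -5.33 0.78 0.9 0.27 0; -1.07 0.82 -5.33 0.69 0.96 0.29 0; -1.07 0.82 -5.33 0.59 1.02 0.32 0; -1.07 0.82 -5.33 0.49 1.06 0.35 0; -1.07 0.82 -5.33 0.39 1.09 0.38 0; -1.07 0.82 -5.33 0.28 1.12 0.4 0; -1.07 0.82 -5.33 0.17 1.13 0.42 0' && python3 -m jog '-1.07 0.82 -5.33 0.06 1.13 0.45 0; -1.07 0.82 -5.33 -0.06 1.13 0.47 0; 0 0 0 0 0 0 0'; python3 - <<'E'
from h import *
st(); ramp_plan(.033,-.07,.06,1); c=cam("wrist"); np.savez('w4.npz',K=c[0],E=c[1]);cv2.imwrite('pics/w4.png',imaging.camera("wrist"))
E
```

```text
t: 6.6
tool_pos: [0.5484, 0.0732, 0.1419]
ee_rot: [2.34, 1.767, 0.265]
contact_force: [0.9, 0.1, -1.4]
grip_width: 0.011
t: 6.9
tool_pos: [0.5721, 0.0673, 0.1393]
ee_rot: [2.143, 1.954, 0.3]
contact_force: [-0.7, -0.7, -0.8]
grip_width: 0.0115
t 6.90 tcp [0.5721 0.0673 0.1393] z [ 0.299 -0.028 -0.954] y [ 0.95  -0.088  0.301] F [-0.7 -0.7 -0.8] w 0.0115 q [ 0.11 -0.02  2.13 -0.09  0.73  0.26]
pos err world mm [2.9 1.1 5.8] rot deg [-0.5   0.05 -0.  ]
-0.50 0.05 -0.00 0.14 0.44 -0.47 0; 
 6.543561220301214 mm/row 0.5029456281246121 deg/row
```

View pics/w4.png

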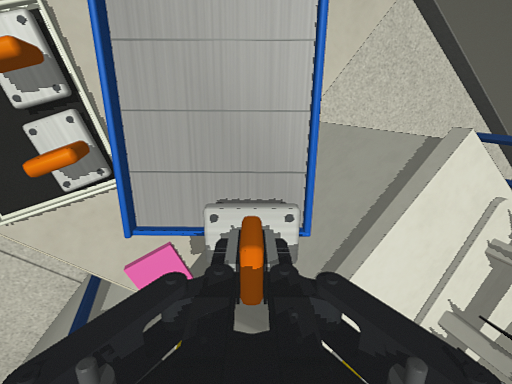

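```bash
python3 - <<'E'
from h import *
z=np.load('w4.npz');W=(z['K'],z['E']); im=cv2.imread('pics/w4.png')
def ln(a,b,col):
    p=proj(W,[ramp2w(a),ramp2w(b)]).astype(int); cv2.line(im,tuple(map(int,p[0])),tuple(map(int,p[1])),col,1); print(p.tolist())
for y in(-.05,0,.05): ln([-.075,y,0],[.075,y,0],(0,0,255))
ln([-.075,-.101,0],[-.075,.101,0],(0,255,0)); ln([.075,-.101,0],[.075,.101,0],(0,255,0)); ln([-.075,-.101,0],[.075,-.101,0],(0,255,255))
crop(im,60,0,360,280,2.6,'pics/w4o.png')
E
```

```text
[[128, 172], [306, 173]]
[[120, 111], [310, 111]]
[[109, 40], [315, 40]]
[[136, 227], [97, -44]]
[[302, 227], [320, -45]]
[[136, 227], [302, 227]]
```

View pics/w4o.png

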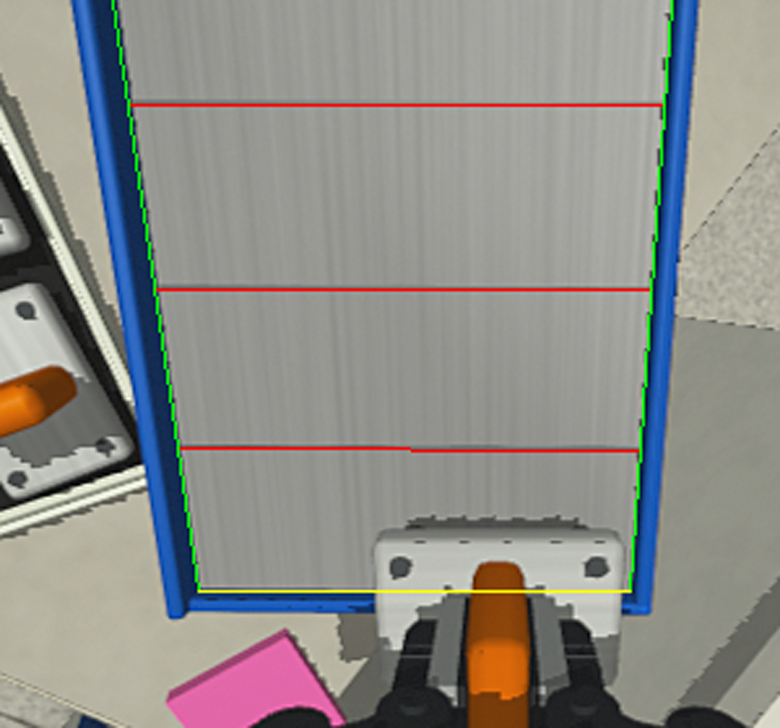

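```bash
python3 -m jog '-0.4 0 0 0.1 0.4 0 0; 0 0 0 0 0 1 0; 0 0 0 0 0 1 0; 0 0 0 0 0 1 0; 0 0 0 0 0 1 0; 0 0 0 0 0 1 0; 0 0 0 0 0 0 0'; python3 - <<'E'
from h import *
st(); ramp_plan(.033,-.07,.0,1)
E
```

```text
t: 7.65
tool_pos: [0.5918, 0.067, 0.0936]
ee_rot: [2.138, 1.95, 0.307]
contact_force: [-0.0, 0.5, -0.4]
grip_width: 0.0113
t 7.65 tcp [0.5918 0.067  0.0936] z [ 0.307 -0.029 -0.951] y [ 0.947 -0.087  0.308] F [-0.   0.5 -0.4] w 0.0113 q [ 0.11  0.07  2.14 -0.1   0.63  0.27]
pos err world mm [ 1.7 -0.3 -5.6] rot deg [-0.06  0.03  0.02]
-0.06 0.03 0.02 -0.02 -0.01 0.59 0; 
 5.854653575381044 mm/row 0.07291707475803483 deg/row
```

```bash
python3 -m jog '0 0 0 0 0 0.4 0; 0 0 0 0 0 0.1 0; 0 0 0 0 0 0 0'; python3 -m jog '0 0 0 0 0 0.1 0; 0 0 0 0 0 0 0;0 0 0 0 0 0 0'; python3 -c "
from h import *
st(); ramp_plan(.033,-.07,.0,1)"
```

```text
t: 7.95
tool_pos: [0.5947, 0.0671, 0.0915]
ee_rot: [2.136, 1.948, 0.312]
contact_force: [-0.7, 0.5, -0.9]
grip_width: 0.0115
t: 8.25
tool_pos: [0.5949, 0.0671, 0.0906]
ee_rot: [2.136, 1.949, 0.312]
contact_force: [-0.1, -0.1, -1.0]
grip_width: 0.0113
t 8.25 tcp [0.5949 0.0671 0.0906] z [ 0.311 -0.028 -0.95 ] y [ 0.946 -0.087  0.312] F [-0.1 -0.1 -1. ] w 0.0113 q [ 0.11  0.08  2.14 -0.11  0.62  0.27]
pos err world mm [-1.4 -0.4 -2.6] rot deg [ 0.17 -0.02  0.02]
0.17 -0.02 0.02 -0.05 -0.21 0.21 0; 
 3.011318458653097 mm/row 0.17436477112070847 deg/row
```

```bash
for i in 1 2; do python3 -m jog '0.1 0 0 0 -0.05 0.1 0; 0 0 0 0 0 0 0;0 0 0 0 0 0 0'|sed -n '2p;4p'; done; python3 -c "
from h import *
st(); ramp_plan(.033,-.07,.0,1)"
```

```text
tool_pos: [0.5946, 0.0671, 0.0891]
contact_force: [0.5, 0.3, -1.0]
tool_pos: [0.5947, 0.0671, 0.0885]
contact_force: [-1.2, -0.2, 2.9]
t 8.85 tcp [0.5947 0.0671 0.0885] z [ 0.307 -0.028 -0.951] y [ 0.947 -0.087  0.309] F [-1.2 -0.2  2.9] w 0.0113 q [ 0.11  0.08  2.14 -0.1   0.62  0.27]
pos err world mm [-1.2 -0.4 -0.5] rot deg [-0.03 -0.01  0.02]
-0.03 -0.01 0.02 -0.05 -0.13 0.01 0; 
 1.37632517659156 mm/row 0.03611851321658218 deg/row
```

```bash
python3 -m jog '0 0 0 0 0 0 1; 0 0 0 0 0 0 1; 0 0 0 0 0 0 1; 0 0 0 0 0 0 1; 0 0 0 0 0 0 1'; python3 -m jog '0 0 0 0 0 -1 1; 0 0 0 0 0 -2 1;0 0 0 0 0 -3 1; 0 0 0 0 0 -3 1; 0 0 0 0 0 -3 1; 0 0 0 0 0 0 1'; python3 - <<'E'
from h import *
st();c=cam("wrist"); np.savez('w5.npz',K=c[0],E=c[1]);cv2.imwrite('pics/w5.png',imaging.camera("wrist"))
E
```

```text
t: 9.35
tool_pos: [0.5944, 0.0671, 0.088]
ee_rot: [2.138, 1.951, 0.308]
contact_force: [0.3, 0.1, -0.9]
grip_width: 0.0824
t: 9.95
tool_pos: [0.5602, 0.071, 0.2088]
ee_rot: [2.133, 1.946, 0.32]
contact_force: [0.9, -0.5, 0.1]
grip_width: 0.0854
t 9.95 tcp [0.5602 0.071  0.2088] z [ 0.316 -0.027 -0.948] y [ 0.944 -0.087  0.317] F [ 0.9 -0.5  0.1] w 0.0854 q [ 0.12 -0.13  2.1  -0.09  0.86  0.26]
```

View pics/w5.png

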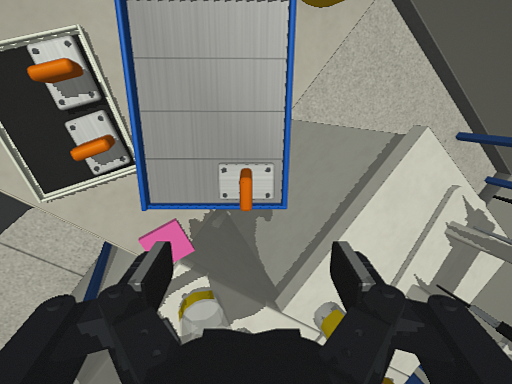

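```bash
python3 - <<'E'
from h import *
plan([.455,.1175,.16],[0,0,-1],yawv(.17+np.pi/2),12,flip=-1)
E
```

```text
pos err world mm [-104.2   46.7  -64.9] rot deg [ 15.56 -12.06  74.34]
1.30 -1.01 6.19 0.31 -1.02 0.23 1; 1.30 -1.01 6.19 0.20 -1.05 0.25 1; 1.30 -1.01 6.19 0.09 -1.06 0.27 1; 1.30 -1.01 6.19 -0.02 -1.05 0.29 1; 1.30 -1.01 6.19 -0.13 -1.04 0.32 1; 1.30 -1.01 6.19 -0.23 -1.01 0.35 1; 1.30 -1.01 6.19 -0.33 -0.97 0.37 1; 1.30 -1.01 6.19 -0.43 -0.92 0.40 1; 1.30 -1.01 6.19 -0.52 -0.86 0.43 1; 1.30 -1.01 6.19 -0.60 -0.79 0.46 1; 1.30 -1.01 6.19 -0.67 -0.71 0.49 1; 1.30 -1.01 6.19 -0.74 -0.62 0.51 1; 
 10.946666811997 mm/row 6.40829881879944 deg/row
```

```bash
python3 -m jog '1.3 -1.01 6.19 0.31 -1.02 0.23 1; 1.3 -1.01 6.19 0.2 -1.05 0.25 1; 1.3 -1.01 6.19 0.09 -1.06 0.27 1; 1.3 -1.01 6.19 -0.02 -1.05 0.29 1; 1.3 -1.01 6.19 -0.13 -1.04 0.32 1; 1.3 -1.01 6.19 -0.23 -1.01 0.35 1; 1.3 -1.01 6.19 -0.33 -0.97 0.37 1; 1.3 -1.01 6.19 -0.43 -0.92 0.4 1; 1.3 -1.01 6.19 -0.52 -0.86 0.43 1; 1.3 -1.01 6.19 -0.6 -0.79 0.46 1; 1.3 -1.01 6.19 -0.67 -0.71 0.49 1; 1.3 -1.01 6.19 -0.74 -0.62 0.51 1' && python3 -m jog '0 0 0 0 0 0 1'; cat > look.py <<'E'
# fit orange carriers using all three cameras now
from h import *
import sys
V=[];tag=sys.argv[1]
for n in("top","side","wrist"):
    c=cam(n); im=imaging.camera(n); cv2.imwrite(f'pics/{n}_{tag}.png',im); V.append((c,orange(im)))
def fit(n,o,Rm):
    r,k,e=fitc(np.array(o),Rm,V,15); print(n,r.round(4),k,e)
for a in sys.argv[2:]:
    n,x,y=a.split(',')
    if n[0]=='r': Q=rampR(); fit(n,ramp2w([float(x),float(y),.029]),Q)
    else: fit(n,[float(x),float(y),.032],yawR(.17+np.pi/2))
st()
E
python3 look.py 6 A,.446,.187 B,.458,.1175; python3 -c "
from h import *
plan([.458,.1175,.048],[0,0,-1],yawv(.17+np.pi/2),4,flip=-1)"
```

```text
t: 11.2
tool_pos: [0.4519, 0.1169, 0.1366]
ee_rot: [3.131, 0.261, -0.017]
contact_force: [-0.2, 0.1, -0.3]
grip_width: 0.0854
t: 11.3
tool_pos: [0.4511, 0.1165, 0.136]
ee_rot: [3.129, 0.266, -0.02]
contact_force: [0.1, 0.2, -0.2]
grip_width: 0.0852
A [0.4464 0.1861 0.0314] 2 [-0.5  0.1  0.1  0.2]
B [0.4583 0.1174 0.0313] 2 [-0.4  0.2  0.1  0.2]
t 11.45 tcp [0.4531 0.1167 0.1377] z [-0.008 -0.002 -1.   ] y [ 0.172 -0.985  0.   ] F [ 0.8  0.4 -0.4] w 0.0851 q [ 0.2  -0.05  2.13 -0.    1.07  1.6 ]
pos err world mm [   4.9    0.8 -108.4] rot deg [0.02 0.47 0.15]
0.01 0.12 0.04 0.15 0.00 2.71 1; 0.01 0.12 0.04 0.14 0.00 2.71 1; 0.01 0.12 0.04 0.14 0.00 2.71 1; 0.01 0.12 0.04 0.13 0.00 2.71 1; 
 27.14103394185845 mm/row 0.12255693127052045 deg/row
```

View pics/wrist_6.png

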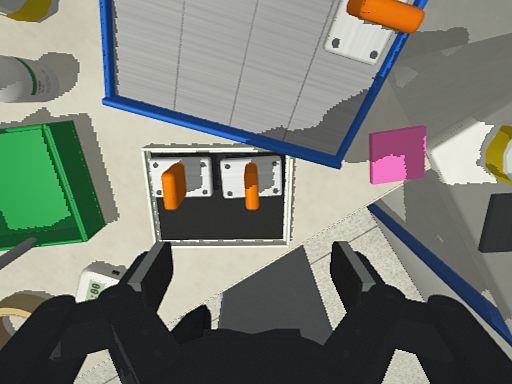

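```bash
python3 -m jog '0 0.2 0 0.25 0 2 1; 0 0.1 0 0.15 0 3 1; 0 0 0 0.05 0 3 1; 0 0 0 0 0 2 1; 0 0 0 0 0 0.8 1; 0 0 0 0 0 0 1'; python3 - <<'E'
from h import *
st(); plan([.458,.1175,.048],[0,0,-1],yawv(.17+np.pi/2),1);cv2.imwrite('pics/w7.png',imaging.camera("wrist"))
E
```

```text
t: 12.05
tool_pos: [0.4563, 0.1174, 0.0292]
ee_rot: [3.13, 0.269, -0.007]
contact_force: [0.2, -0.4, 0.8]
grip_width: 0.0853
t 12.05 tcp [0.4563 0.1174 0.0292] z [-0.005 -0.001 -1.   ] y [ 0.171 -0.985  0.   ] F [ 0.2 -0.4  0.8] w 0.0853 q [0.2  0.11 2.2  0.   0.83 1.6 ]
pos err world mm [1.7 0.1 0.1] rot deg [0.01 0.27 0.08]
0.01 0.27 0.08 0.17 0.02 -0.01 1; 
 1.689262417821976 mm/row 0.28637826300599806 deg/row
```

View pics/w7.png

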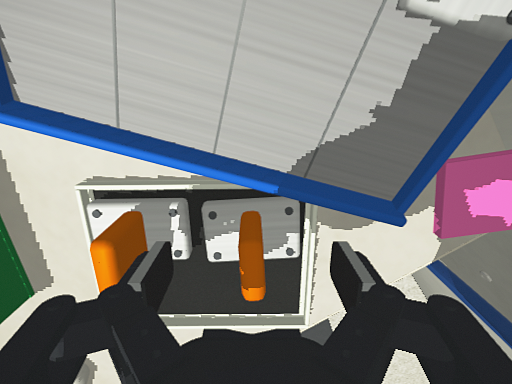

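```bash
python3 -m jog '0 0.2 0 0.1 0 0 0; 0 0 0 0 0 0 0; 0 0 0 0 0 0 0; 0 0 0 0 0 0 0; 0 0 0 0 0 0 0; 0 0 0 0 0 0 0' 50;python3 -c "
from h import *
st()"; python3 -m jog '0 0 0 0 0 -1 0; 0 0 0 0 0 -2 0; 0 0 0 0 0 -3 0; 0 0 0 0 0 -3 0; 0 0 0 0 0 -3 0; 0 0 0 0 0 -1 0; 0 0 0 0 0 0 0'; python3 - <<'E'
from h import *
st(); ramp_plan(.033,.0,.06,12)
E
```

```text
t: 12.7
tool_pos: [0.4583, 0.1178, 0.0305]
ee_rot: [-3.13, -0.268, -0.002]
contact_force: [-0.7, -0.2, 3.4]
grip_width: 0.0114
t 12.70 tcp [0.4583 0.1178 0.0305] z [ 0.001  0.    -1.   ] y [ 0.17  -0.985 -0.   ] F [-0.7 -0.2  3.4] w 0.0114 q [0.2  0.11 2.2  0.   0.83 1.6 ]
t: 13.4
tool_pos: [0.4593, 0.118, 0.162]
ee_rot: [-3.13, -0.267, -0.008]
contact_force: [0.4, -0.1, -0.1]
grip_width: 0.0112
t 13.40 tcp [0.4593 0.118  0.162 ] z [ 0.005  0.001 -1.   ] y [ 0.17  -0.986 -0.   ] F [ 0.4 -0.1 -0.1] w 0.0112 q [ 0.2  -0.07  2.1   0.    1.11  1.6 ]
pos err world mm [122.1  20.1 -17. ] rot deg [-15.17  11.51 -74.34]
-1.26 0.96 -6.19 1.03 0.01 0.15 0; -1.26 0.96 -6.19 1.02 0.12 0.17 0; -1.26 0.96 -6.19 1.00 0.22 0.19 0; -1.26 0.96 -6.19 0.97 0.32 0.21 0; -1.26 0.96 -6.19 0.92 0.42 0.23 0; -1.26 0.96 -6.19 0.87 0.51 0.26 0; -1.26 0.96 -6.19 0.80 0.60 0.28 0; -1.26 0.96 -6.19 0.73 0.67 0.31 0; -1.26 0.96 -6.19 0.65 0.74 0.34 0; -1.26 0.96 -6.19 0.56 0.80 0.37 0; -1.26 0.96 -6.19 0.46 0.85 0.39 0; -1.26 0.96 -6.19 0.36 0.88 0.42 0; 
 10.41172637581701 mm/row 6.3950024225362405 deg/row
```

```bash
python3 -m jog '-1.26 0.96 -6.19 1.03 0.01 0.15 0; -1.26 0.96 -6.19 1.02 0.12 0.17 0; -1.26 0.96 -6.19 1 0.22 0.19 0; -1.26 0.96 -6.19 0.97 0.32 0.21 0; -1.26 0.96 -6.19 0.92 0.42 0.23 0; -1.26 0.96 -6.19 0.87 0.51 0.26 0; -1.26 0.96 -6.19 0.8 0.6 0.28 0; -1.26 0.96 -6.19 0.73 0.67 0.31 0; -1.26 0.96 -6.19 0.65 0.74 0.34 0; -1.26 0.96 -6.19 0.56 0.8 0.37 0; -1.26 0.96 -6.19 0.46 0.85 0.39 0; -1.26 0.96 -6.19 0.36 0.88 0.42 0' && python3 -m jog '0 0 0 0 0 0 0; 0 0 0 0 0 1 0; 0 0 0 0 0 1 0; 0 0 0 0 0 1 0; 0 0 0 0 0 1 0; 0 0 0 0 0 0 0; 0 0 0 0 0 0 0'; python3 - <<'E'
from h import *
st(); ramp_plan(.033,0,.0,1)
E
```

```text
t: 14.6
tool_pos: [0.5783, 0.1374, 0.1392]
ee_rot: [2.138, 1.958, 0.299]
contact_force: [-0.5, 1.0, -0.8]
grip_width: 0.0116
t: 15.3
tool_pos: [0.5918, 0.1364, 0.1037]
ee_rot: [2.142, 1.951, 0.303]
contact_force: [0.5, -0.1, -0.9]
grip_width: 0.0116
t 15.30 tcp [0.5918 0.1364 0.1037] z [ 0.302 -0.029 -0.953] y [ 0.949 -0.088  0.304] F [ 0.5 -0.1 -0.9] w 0.0116 q [ 0.24  0.09  2.09 -0.16  0.67  0.45]
pos err world mm [  8.1  -0.  -15.7] rot deg [-0.33  0.06 -0.05]
-0.33 0.06 -0.05 0.08 0.29 1.74 0; 
 17.64772733690754 mm/row 0.33696997462120243 deg/row
```

```bash
python3 -m jog '-0.3 0 0 0.05 0.3 0.8 0; 0 0 0 0 0 0.6 0; 0 0 0 0 0 0 0; 0 0 0 0 0 0 0'|sed -n 2,4p; python3 -c "
from h import *
st(); ramp_plan(.033,0,.0,1)"
```

```text
tool_pos: [0.5991, 0.1362, 0.0917]
ee_rot: [2.138, 1.948, 0.308]
contact_force: [0.6, 0.0, -1.3]
t 15.70 tcp [0.5991 0.1362 0.0917] z [ 0.308 -0.029 -0.951] y [ 0.947 -0.088  0.309] F [ 0.6  0.  -1.3] w 0.0112 q [ 0.24  0.11  2.09 -0.17  0.64  0.46]
pos err world mm [ 0.8  0.2 -3.7] rot deg [ 0.01  0.05 -0.05]
0.01 0.05 -0.05 0.02 -0.04 0.37 0; 
 3.769148371111758 mm/row 0.07126449459947373 deg/row
```

```bash
python3 -m jog '0 0 0 0 0 0.2 0; 0 0 0 0 0 0 0; 0 0 0 0 0 0 0'|sed -n 2,4p; python3 -m jog '0 0 0 0 0 0.1 0; 0 0 0 0 0 0 0; 0 0 0 0 0 0 0'|sed -n 2,4p;  python3 -c "
from h import *
st(); ramp_plan(.033,0,.0,1)"
```

```text
tool_pos: [0.5999, 0.1363, 0.0902]
ee_rot: [2.138, 1.948, 0.309]
contact_force: [-0.5, 0.4, -1.5]
tool_pos: [0.6002, 0.1362, 0.0891]
ee_rot: [2.138, 1.948, 0.309]
contact_force: [0.5, -0.1, -1.3]
t 16.30 tcp [0.6002 0.1362 0.0891] z [ 0.308 -0.029 -0.951] y [ 0.947 -0.088  0.31 ] F [ 0.5 -0.1 -1.3] w 0.0113 q [ 0.24  0.12  2.09 -0.17  0.64  0.46]
pos err world mm [-0.3  0.2 -1.1] rot deg [ 0.04  0.04 -0.04]
0.04 0.04 -0.04 0.01 -0.06 0.10 0; 
 1.1612527467575693 mm/row 0.07045477222986617 deg/row
```

```bash
python3 -m jog '0 0 0 0 0 0.12 0; 0 0 0 0 0 0 0; 0 0 0 0 0 0 0'|sed -n 2,4p;  python3 -c "
from h import *
st(); ramp_plan(.033,0,.0,1)"
```

```text
tool_pos: [0.6005, 0.1362, 0.0888]
ee_rot: [2.138, 1.948, 0.309]
contact_force: [-4.5, -0.4, 5.3]
t 16.60 tcp [0.6005 0.1362 0.0888] z [ 0.308 -0.029 -0.951] y [ 0.947 -0.088  0.31 ] F [-4.5 -0.4  5.3] w 0.0116 q [ 0.24  0.12  2.09 -0.17  0.64  0.46]
pos err world mm [-0.5  0.2 -0.9] rot deg [ 0.03  0.05 -0.05]
0.03 0.05 -0.05 0.01 -0.08 0.06 0; 
 1.0197008348026195 mm/row 0.07922779935001148 deg/row
```

Contact. Release and back off.

```bash
python3 -m jog '0 0 0 0 0 0 1; 0 0 0 0 0 0 1; 0 0 0 0 0 0 1; 0 0 0 0 0 0 1; 0 0 0 0 0 0 1'; python3 -m jog '0 0 0 0 0 -1 1; 0 0 0 0 0 -2 1;0 0 0 0 0 -3 1; 0 0 0 0 0 -3 1; 0 0 0 0 0 -3 1; 0 0 0 0 0 0 1'; python3 - <<'E'
from h import *
st();c=cam("wrist"); np.savez('w8.npz',K=c[0],E=c[1]);cv2.imwrite('pics/w8.png',imaging.camera("wrist"))
plan([.443,.187,.16],[0,0,-1],yawv(.17+np.pi/2),12,flip=-1)
E
```

```text
t: 17.1
tool_pos: [0.6006, 0.1361, 0.0878]
ee_rot: [2.138, 1.948, 0.309]
contact_force: [0.9, 0.4, -0.7]
grip_width: 0.0818
t: 17.7
tool_pos: [0.566, 0.1408, 0.2086]
ee_rot: [2.134, 1.944, 0.321]
contact_force: [0.4, 0.2, 0.2]
grip_width: 0.0856
t 17.70 tcp [0.566  0.1408 0.2086] z [ 0.317 -0.027 -0.948] y [ 0.944 -0.088  0.318] F [0.4 0.2 0.2] w 0.0856 q [ 0.27 -0.08  2.06 -0.14  0.87  0.44]
pos err world mm [-122.1   46.7  -64.8] rot deg [ 15.61 -12.11  74.26]
1.30 -1.01 6.19 0.29 -1.17 0.18 1; 1.30 -1.01 6.19 0.17 -1.19 0.20 1; 1.30 -1.01 6.19 0.04 -1.19 0.23 1; 1.30 -1.01 6.19 -0.08 -1.19 0.26 1; 1.30 -1.01 6.19 -0.20 -1.16 0.29 1; 1.30 -1.01 6.19 -0.32 -1.13 0.32 1; 1.30 -1.01 6.19 -0.44 -1.08 0.35 1; 1.30 -1.01 6.19 -0.54 -1.02 0.38 1; 1.30 -1.01 6.19 -0.64 -0.95 0.41 1; 1.30 -1.01 6.19 -0.73 -0.86 0.45 1; 1.30 -1.01 6.19 -0.81 -0.77 0.48 1; 1.30 -1.01 6.19 -0.88 -0.67 0.51 1; 
 12.155955098556262 mm/row 6.403683765451839 deg/row
```

View pics/w8.png

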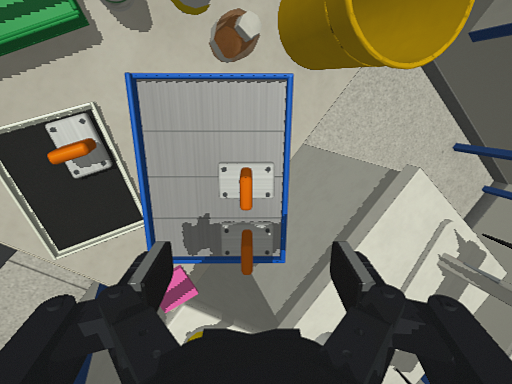

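```bash
python3 -m jog '1.3 -1.01 6.19 0.29 -1.17 0.18 1; 1.3 -1.01 6.19 0.17 -1.19 0.2 1; 1.3 -1.01 6.19 0.04 -1.19 0.23 1; 1.3 -1.01 6.19 -0.08 -1.19 0.26 1; 1.3 -1.01 6.19 -0.2 -1.16 0.29 1; 1.3 -1.01 6.19 -0.32 -1.13 0.32 1; 1.3 -1.01 6.19 -0.44 -1.08 0.35 1; 1.3 -1.01 6.19 -0.54 -1.02 0.38 1; 1.3 -1.01 6.19 -0.64 -0.95 0.41 1; 1.3 -1.01 6.19 -0.73 -0.86 0.45 1; 1.3 -1.01 6.19 -0.81 -0.77 0.48 1; 1.3 -1.01 6.19 -0.88 -0.67 0.51 1' && python3 -m jog '0 0 0 0 0 0 1;0 0 0 0 0 0 1'; python3 look.py 9 A,.446,.187 rB,.033,0 rC,.033,-.07; python3 -c "
from h import *
plan([.446,.187,.048],[0,0,-1],yawv(.17+np.pi/2),4,flip=-1)"
```

```text
t: 18.95
tool_pos: [0.4398, 0.1862, 0.1363]
ee_rot: [3.13, 0.258, -0.015]
contact_force: [-0.3, 1.1, -0.7]
grip_width: 0.0854
t: 19.15
tool_pos: [0.4407, 0.1859, 0.137]
ee_rot: [3.128, 0.269, -0.012]
contact_force: [0.4, -0.7, 0.1]
grip_width: 0.0854
A [0.4467 0.1866 0.0326] 2 [-0.6  0.2  0.1  0.2]
rB [0.5985 0.1359 0.0918] 2 [ 0.  0. -0.  0.]
rC [0.5927 0.0648 0.0915] 2 [ 0.  -0.2  0.1  0.2]
t 19.30 tcp [0.4415 0.1863 0.138 ] z [-0.006 -0.002 -1.   ] y [ 0.17  -0.985  0.001] F [-0.6  0.5  0.3] w 0.0855 q [ 0.35 -0.02  2.11 -0.    1.07  1.75]
pos err world mm [   4.5    0.7 -108.7] rot deg [0.06 0.33 0.03]
0.02 0.08 0.01 0.13 -0.00 2.72 1; 0.02 0.08 0.01 0.13 0.00 2.72 1; 0.02 0.08 0.01 0.12 0.00 2.72 1; 0.02 0.08 0.01 0.12 0.00 2.72 1; 
 27.202778877421917 mm/row 0.0855697739170168 deg/row
```

View pics/wrist_9.png

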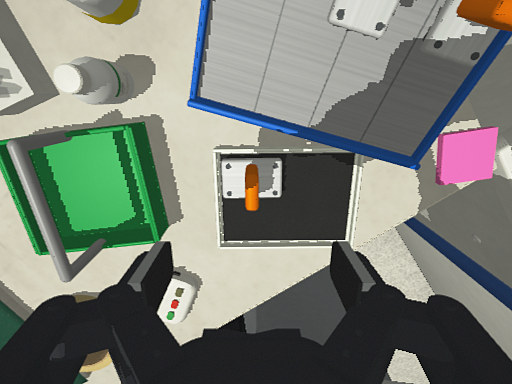

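```bash
python3 -m jog '0 0.2 0 0.25 0 2 1; 0 0.1 0 0.15 0 3 1; 0 0 0 0.1 0 3 1; 0 0 0 0 0 2 1; 0 0 0 0 0 0.8 1; 0 0 0 0 0 0 1;0 0 0 0 0 0 1'; python3 - <<'E'
from h import *
st(); plan([.446,.187,.048],[0,0,-1],yawv(.17+np.pi/2),1);cv2.imwrite('pics/w10.png',imaging.camera("wrist"))
E
```

```text
t: 20.0
tool_pos: [0.4466, 0.1874, 0.0308]
ee_rot: [3.13, 0.266, 0.0]
contact_force: [0.6, 0.4, 1.0]
grip_width: 0.0858
t 20.00 tcp [0.4466 0.1874 0.0308] z [ 0.    -0.001 -1.   ] y [ 0.169 -0.986  0.001] F [0.6 0.4 1. ] w 0.0858 q [ 0.35  0.13  2.18 -0.    0.83  1.75]
pos err world mm [-0.6 -0.4 -1.5] rot deg [ 0.04 -0.02 -0.03]
0.04 -0.02 -0.03 -0.07 0.03 0.15 1; 
 1.6825408705431106 mm/row 0.04808908761585891 deg/row
```

View pics/w10.png

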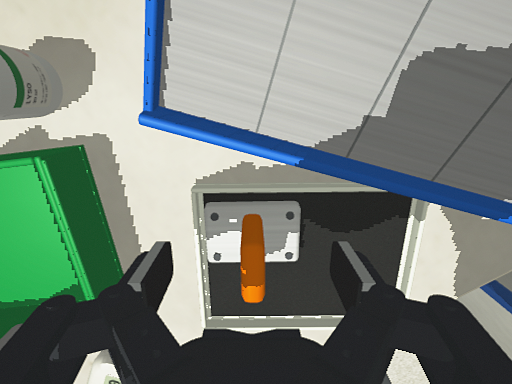

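```bash
python3 -m jog '0 0 0 0 0 0.1 0; 0 0 0 0 0 0 0; 0 0 0 0 0 0 0; 0 0 0 0 0 0 0; 0 0 0 0 0 0 0; 0 0 0 0 0 0 0' 50;python3 -c "
from h import *
st()"; python3 -m jog '0 0 0 0 0 -1 0; 0 0 0 0 0 -2 0; 0 0 0 0 0 -3 0; 0 0 0 0 0 -3 0; 0 0 0 0 0 -3 0; 0 0 0 0 0 -1 0; 0 0 0 0 0 0 0'; python3 - <<'E'
from h import *
st(); ramp_plan(.033,.07,.06,12)
E
```

```text
t: 20.65
tool_pos: [0.4459, 0.1871, 0.0291]
ee_rot: [3.129, 0.265, -0.001]
contact_force: [-0.7, -0.3, 2.1]
grip_width: 0.0115
t 20.65 tcp [0.4459 0.1871 0.0291] z [-0.001 -0.001 -1.   ] y [ 0.168 -0.986  0.001] F [-0.7 -0.3  2.1] w 0.0115 q [ 0.35  0.13  2.18 -0.    0.83  1.75]
t: 21.35
tool_pos: [0.4472, 0.1877, 0.1609]
ee_rot: [-3.13, -0.265, -0.005]
contact_force: [0.1, -0.2, -0.2]
grip_width: 0.0116
t 21.35 tcp [0.4472 0.1877 0.1609] z [ 0.003  0.    -1.   ] y [ 0.168 -0.986  0.   ] F [ 0.1 -0.2 -0.2] w 0.0116 q [ 0.35 -0.04  2.08 -0.    1.1   1.75]
pos err world mm [140.7  20.1 -15.8] rot deg [-15.23  11.64 -74.4 ]
-1.27 0.97 -6.20 1.18 0.03 0.14 0; -1.27 0.97 -6.20 1.17 0.16 0.16 0; -1.27 0.97 -6.20 1.14 0.28 0.18 0; -1.27 0.97 -6.20 1.10 0.40 0.21 0; -1.27 0.97 -6.20 1.05 0.51 0.24 0; -1.27 0.97 -6.20 0.99 0.61 0.27 0; -1.27 0.97 -6.20 0.91 0.71 0.30 0; -1.27 0.97 -6.20 0.82 0.80 0.33 0; -1.27 0.97 -6.20 0.73 0.87 0.36 0; -1.27 0.97 -6.20 0.62 0.94 0.39 0; -1.27 0.97 -6.20 0.51 0.99 0.42 0; -1.27 0.97 -6.20 0.40 1.03 0.45 0; 
 11.915557237753745 mm/row 6.402109492695412 deg/row
```

```bash
python3 -m jog '-1.27 0.97 -6.2 1.18 0.03 0.14 0; -1.27 0.97 -6.2 1.17 0.16 0.16 0; -1.27 0.97 -6.2 1.14 0.28 0.18 0; -1.27 0.97 -6.2 1.1 0.4 0.21 0; -1.27 0.97 -6.2 1.05 0.51 0.24 0; -1.27 0.97 -6.2 0.99 0.61 0.27 0; -1.27 0.97 -6.2 0.91 0.71 0.3 0; -1.27 0.97 -6.2 0.82 0.8 0.33 0; -1.27 0.97 -6.2 0.73 0.87 0.36 0; -1.27 0.97 -6.2 0.62 0.94 0.39 0; -1.27 0.97 -6.2 0.51 0.99 0.42 0; -1.27 0.97 -6.2 0.4 1.03 0.45 0' && python3 -m jog '0 0 0 0 0 0 0; 0 0 0 0 0 1 0; 0 0 0 0 0 1 0; 0 0 0 0 0 1 0; 0 0 0 0 0 1 0; 0 0 0 0 0 0 0; 0 0 0 0 0 0 0'; python3 - <<'E'
from h import *
st(); ramp_plan(.033,.07,.0,1,hz=.0265)
E
```

```text
t: 22.55
tool_pos: [0.585, 0.2066, 0.1391]
ee_rot: [2.135, 1.958, 0.298]
contact_force: [0.3, -1.0, -1.2]
grip_width: 0.0113
t: 23.25
tool_pos: [0.5983, 0.2058, 0.1035]
ee_rot: [2.14, 1.952, 0.302]
contact_force: [0.4, 0.4, -1.3]
grip_width: 0.0115
t 23.25 tcp [0.5983 0.2058 0.1035] z [ 0.303 -0.03  -0.953] y [ 0.949 -0.087  0.304] F [ 0.4  0.4 -1.3] w 0.0115 q [ 0.37  0.14  2.03 -0.21  0.7   0.61]
pos err world mm [  8.2   0.3 -16.1] rot deg [-0.28  0.14  0.03]
-0.28 0.14 0.03 0.11 0.29 1.79 0; 
 18.12762730705177 mm/row 0.30922291318011064 deg/row
```

```bash
python3 -m jog '-0.3 0.1 0 0.1 0.3 0.8 0; 0 0 0 0 0 0.7 0; 0 0 0 0 0 0.1 0; 0 0 0 0 0 0 0'|sed -n 2,4p;python3 -m jog '0 0 0 0 0 0.1 0; 0 0 0 0 0 0 0; 0 0 0 0 0 0 0'|sed -n 2,4p; python3 -c "
from h import *
st(); ramp_plan(.033,.07,.0,1,hz=.0265)"
```

```text
tool_pos: [0.6061, 0.206, 0.0894]
ee_rot: [2.137, 1.95, 0.309]
contact_force: [-1.7, -0.5, -1.2]
tool_pos: [0.6069, 0.2062, 0.0893]
ee_rot: [2.136, 1.949, 0.311]
contact_force: [-0.7, -0.3, -1.2]
t 23.95 tcp [0.6069 0.2062 0.0893] z [ 0.31  -0.028 -0.95 ] y [ 0.947 -0.087  0.311] F [-0.7 -0.3 -1.2] w 0.0114 q [ 0.36  0.17  2.03 -0.22  0.66  0.61]
pos err world mm [-0.3 -0.2 -1.9] rot deg [ 0.11 -0.01  0.03]
0.11 -0.01 0.03 -0.02 -0.09 0.17 0; 
 1.9115383625674072 mm/row 0.11355260588214591 deg/row
```

```bash
python3 -m jog '0 0 0 0 0 0.1 0; 0 0 0 0 0 0 0; 0 0 0 0 0 0 0'|sed -n 2,4p;python3 -m jog '0 0 0 0 0 0.1 0; 0 0 0 0 0 0 0; 0 0 0 0 0 0 0'|sed -n 2,4p; python3 -c "
from h import *
st(); ramp_plan(.033,.07,.0,1,hz=.0265)"
```

```text
tool_pos: [0.607, 0.2061, 0.0881]
ee_rot: [2.136, 1.949, 0.31]
contact_force: [-0.6, -0.1, -1.0]
tool_pos: [0.6077, 0.2063, 0.0875]
ee_rot: [2.136, 1.949, 0.311]
contact_force: [-1.1, -0.3, 1.6]
t 24.55 tcp [0.6077 0.2063 0.0875] z [ 0.31  -0.028 -0.95 ] y [ 0.946 -0.087  0.311] F [-1.1 -0.3  1.6] w 0.0114 q [ 0.36  0.18  2.03 -0.22  0.66  0.61]
pos err world mm [-1.2 -0.2 -0.1] rot deg [ 0.13 -0.02  0.03]
0.13 -0.02 0.03 -0.03 -0.11 -0.02 0; 
 1.1826195400331203 mm/row 0.1318192198012802 deg/row
```

```bash
python3 -m jog '0 0 0 0 0 0 1; 0 0 0 0 0 0 1; 0 0 0 0 0 0 1; 0 0 0 0 0 0 1; 0 0 0 0 0 0 1'; python3 -m jog '0 0 0 0 0 -1 1; 0 0 0 0 0 -2 1;0 0 0 0 0 -3 1; 0 0 0 0 0 -3 1; 0 0 0 0 0 -3 1; 0 0 0 0 0 -1 1; 0 0 0 0 0 -0 1; 0 0 0 0 0 0 1'; python3 look.py 11 rB,.033,0 rC,.033,-.07 rA,.033,.07 rA,-.045,.07
```

```text
t: 25.05
tool_pos: [0.6073, 0.2061, 0.087]
ee_rot: [2.136, 1.95, 0.31]
contact_force: [-0.1, 0.4, -0.8]
grip_width: 0.0821
t: 25.85
tool_pos: [0.5667, 0.2096, 0.2098]
ee_rot: [2.137, 1.95, 0.309]
contact_force: [0.4, -0.2, -1.2]
grip_width: 0.0855
rB [0.6003 0.1367 0.0905] 2 [-0.4 -0.1 -0.1  0.1]
rC [0.5945 0.0649 0.09  ] 1 [-0.  0.]Traceback (most recent call last):
  File "look.py", line 11, in <module>
    if n[0]=='r': Q=rampR(); fit(n,ramp2w([float(x),float(y),.029]),Q)
                             ~~~^^^^^^^^^^^^^^^^^^^^^^^^^^^^^^^^^^^^^^
  File "look.py", line 8, in fit
    r,k,e=fitc(np.array(o),Rm,V,15); print(n,r.round(4),k,e)
          ~~~~^^^^^^^^^^^^^^^^^^^^^
  File "h.py", line 58, in fitc
    r=least_squares(f,o0,x_scale=.01); return r.x,len(obs),r.fun.round(1)
    return func(*args, **kwargs)
    vector_fun = VectorFunction(
        fun_wrapped,
    ...<6 lines>...
        workers=workers
    )
    self._update_fun()
    ~~~~~~~~~~~~~~~~^^
    self.f = self.fun_wrapped(xp_copy(self.x))
             ~~~~~~~~~~~~~~~~^^^^^^^^^^^^^^^^^
    return np.atleast_1d(self.fun(x))
                         ~~~~~~~~^^^
    return self.f(x, *self.args, **self.kwargs)
           ~~~~~~^^^^^^^^^^^^^^^^^^^^^^^^^^^^^^
  File "h.py", line 57, in <lambda>
    f=lambda o:np.concatenate([cent(c,gripbox(Rm,o))[0]-u for c,u in obs])
               ~~~~~~~~~~~~~~^^^^^^^^^^^^^^^^^^^^^^^^^^^^^^^^^^^^^^^^^^^^^
ValueError: need at least one array to concatenate
```

View pics/wrist_11.png

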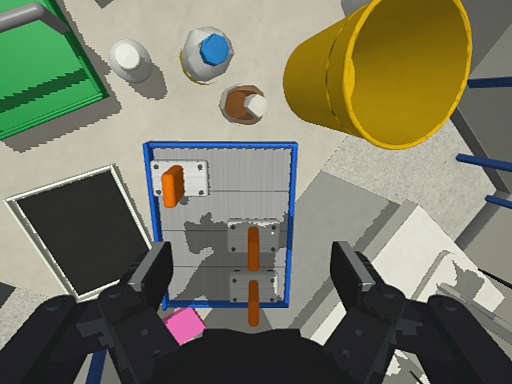

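```bash
python3 -m jog '0 0 0 0 0 0 1; 0 0 0 0 0 0 1; 0 0 0 0 0 0 1; 0 0 0 0 0 0 1; 0 0 0 0 0 0 1; 0 0 0 0 0 0 1; 0 0 0 0 0 0 1; 0 0 0 0 0 0 1'|head -1; sed -i 's/V,15)/V,20)/; s/.5<b\[int/.35<b[int/' look.py h.py; python3 look.py 12 rB,.033,0 rC,.033,-.07 rA,-.042,.07; python3 - <<'E'
from h import *
T=cam("top");S=cam("side")
td=lambda x,y:(320+(x+.5)/4-.5,110+(y+.5)/4-.5)
sd=lambda x,y:(180+(x+.5)/4.5-.5,60+(y+.5)/4.5-.5)
for n,a,b in(('cap tall',td(320,97),sd(320,215)),('small bottle cap',td(373,306),sd(500,283)),('mid clear',td(140,190),sd(318,360))):
    p,e=tri([(T,a),(S,b)]); print(n,p.round(3),e)
print(atz(S,sd(318,455),0),atz(S,sd(495,395),0),atz(S,sd(435,450),0))
crop(cv2.imread('pics/top_12.png'),130,80,340,280,3.7,'pics/top12c.png'); 
for n,o in(('B',[.6003,.1367,.0905]),('C',[.5937,.0649,.0907])): print(n,(rampR().T@(np.array(o)-RO)).round(4))
E
```

```text
t: 26.8
rB [0.6006 0.1357 0.0892] 2 [-0.4  0.  -0.1  0.1]
rC [0.5985 0.0667 0.0787] 2 [ 11.8 -10.5   0.1  -7.9]
rA [0.5316 0.2125 0.0672] 2 [-0.6  0.2 -0.1  0.2]
t 26.95 tcp [0.5671 0.2098 0.2107] z [ 0.309 -0.029 -0.951] y [ 0.947 -0.087  0.31 ] F [-0.5  0.5  0.1] w 0.0854 q [ 0.4  -0.02  2.   -0.19  0.9   0.59]
cap tall [ 0.572 -0.234  0.146] [0.001067470545399605, 0.001067470545399515]
small bottle cap [ 0.445 -0.278  0.095] [0.0026023778054938516, 0.0026023778054939236]
mid clear [ 0.526 -0.13   0.094] [0.0014053552467671415, 0.0014053552467670183]
[ 0.53112132 -0.14105349  0.        ] [ 4.35857443e-01 -2.69093642e-01 -1.11022302e-16] [ 0.45314665 -0.18284248  0.        ]
B [0.0341 0.0003 0.0294]
C [ 0.0342 -0.0718  0.0296]
```

View pics/top12c.png

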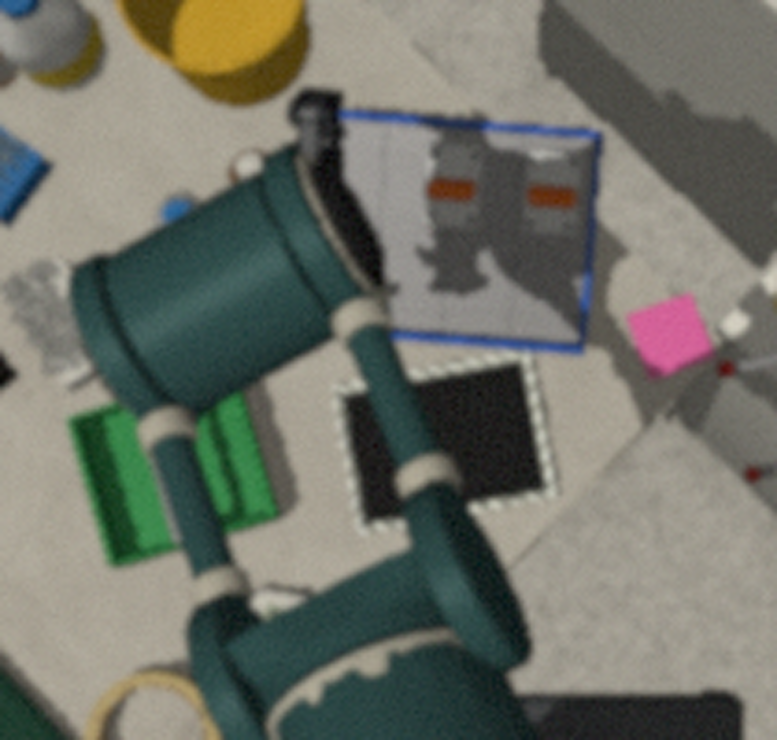

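```bash
python3 - <<'E'
from h import *
l=rampR().T@(np.array([.5316,.2125,.0672])-RO); print(l.round(4))
ramp_plan(l[0],l[1],.05,4,hand=1)
ramp_plan(l[0],l[1],.0,8,hand=1)
E
```

```text
[-0.0448  0.0695  0.0305]
pos err world mm [-49.9   4.  -99.2] rot deg [0.09 0.   0.04]
0.02 0.00 0.01 -0.01 -1.96 1.97 1; 0.02 0.00 0.01 -0.01 -1.96 1.97 1; 0.02 0.00 0.01 -0.01 -1.96 1.97 1; 0.02 0.00 0.01 -0.01 -1.96 1.97 1; 
 27.780422240900727 mm/row 0.023820995304912888 deg/row
pos err world mm [ -34.5    2.6 -146.8] rot deg [0.09 0.   0.04]
0.01 0.00 0.00 -0.01 -0.98 1.61 1; 0.01 0.00 0.00 -0.01 -0.98 1.61 1; 0.01 0.00 0.00 -0.01 -0.98 1.61 1; 0.01 0.00 0.00 -0.01 -0.98 1.61 1; 0.01 0.00 0.00 -0.01 -0.98 1.61 1; 0.01 0.00 0.00 -0.01 -0.98 1.61 1; 0.01 0.00 0.00 -0.01 -0.98 1.61 1; 0.01 0.00 0.00 -0.01 -0.98 1.61 1; 
 18.848947338679018 mm/row 0.011910497652456444 deg/row
```

```bash
python3 -m jog '0 0 0 0 -2.5 0 1; 0 0 0 0 -2.8 1 1; 0 0 0 0 -2.6 2.5 1; 0 0 0 0 0 3 1; 0 0 0 0 0 1.4 1; 0 0 0 0 0 0 1; 0 0 0 0 0 0 1'; python3 - <<'E'
from h import *
st();cv2.imwrite('pics/w13.png',imaging.camera("wrist"))
ramp_plan(-.0448,.0695,.0,3,hand=1)
E
```

```text
t: 27.65
tool_pos: [0.5177, 0.2146, 0.1119]
ee_rot: [2.136, 1.949, 0.311]
contact_force: [0.4, 0.5, -0.3]
grip_width: 0.0857
t 27.65 tcp [0.5177 0.2146 0.1119] z [ 0.31  -0.028 -0.95 ] y [ 0.946 -0.087  0.311] F [ 0.4  0.5 -0.3] w 0.0857 q [ 0.45  0.    2.17 -0.25  0.71  0.71]
pos err world mm [ 14.5  -2.5 -48.7] rot deg [ 0.2  -0.05 -0.  ]
0.07 -0.02 -0.00 -0.04 -0.04 1.69 1; 0.07 -0.02 -0.00 -0.04 -0.04 1.69 1; 0.07 -0.02 -0.00 -0.04 -0.04 1.69 1; 
 16.944802829882878 mm/row 0.06817508893314907 deg/row
```

View pics/w13.png

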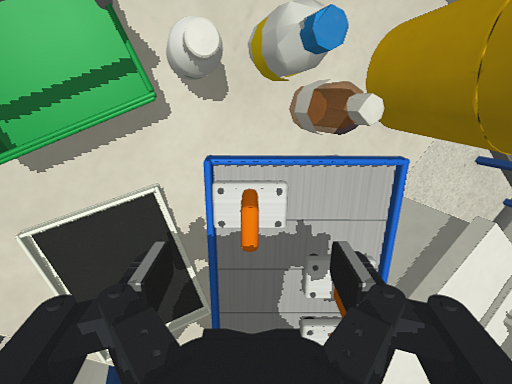

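```bash
python3 -m jog '0.1 0 0 -0.05 -0.05 1.5 1; 0 0 0 0 -0.05 1.7 1; 0 0 0 0 0 1.4 1; 0 0 0 0 0 0.4 1; 0 0 0 0 0 0 1; 0 0 0 0 0 0 0; 0 0 0 0 0 0 0; 0 0 0 0 0 0 0; 0 0 0 0 0 0 0; 0 0 0 0 0 0 0; 0 0 0 0 0 0 0'; python3 - <<'E'
from h import *
st(); ramp_plan(-.0448,.0695,.0,1,hand=0)
E
```

```text
t: 28.8
tool_pos: [0.5319, 0.2129, 0.0639]
ee_rot: [2.137, 1.95, 0.311]
contact_force: [2.1, -0.5, 1.4]
grip_width: 0.0114
t 28.80 tcp [0.5319 0.2129 0.0639] z [ 0.309 -0.028 -0.951] y [ 0.947 -0.087  0.31 ] F [ 2.1 -0.5  1.4] w 0.0114 q [ 0.43  0.09  2.18 -0.27  0.61  0.73]
pos err world mm [ 0.8 -0.5  0.1] rot deg [ 0.07 -0.04  0.03]
0.07 -0.04 0.03 -0.04 0.08 0.02 0; 
 0.9041022269832907 mm/row 0.085838935183058 deg/row
```

```bash
python3 -m jog '0 0 0 0 0 -1 0; 0 0 0 0 0 -2 0; 0 0 0 0 0 -3 0; 0 0 0 0 0 -3 0; 0 0 0 0 0 -3 0; 0 0 0 0 0 -1 0; 0 0 0 0 0 0 0'; python3 - <<'E'
from h import *
T=cam("top")
tc=lambda x,y:(130+(x+.5)/3.7-.5,80+(y+.5)/3.7-.5)
P=np.array([atz(T,tc(*p),.038) for p in((72,420),(238,372),(277,517),(115,563))]);print(P.round(4),P.mean(0).round(4))
for a,b in((0,1),(3,2),(1,2),(0,3)): d=P[b]-P[a]; print(np.linalg.norm(d[:2]).round(4),np.degrees(np.arctan2(d[1],d[0])).round(1))
B=[atz(T,tc(*p),.085) for p in((138,390),(182,540))];print(np.round(B,4),(B[0]+B[1])/2); d=B[0]-B[1]; print(np.linalg.norm(d),np.degrees(np.arctan2(d[1],d[0])))
st(); im=imaging.camera("wrist"); c=cam("wrist"); np.savez('w14.npz',K=c[0],E=c[1]); cv2.imwrite('pics/w14.png',im)
E
```

```text
t: 29.5
tool_pos: [0.4918, 0.2169, 0.1886]
ee_rot: [2.136, 1.95, 0.313]
contact_force: [1.4, 0.5, -0.3]
grip_width: 0.0113
[[0.4425 0.4161 0.038 ]
 [0.476  0.2948 0.038 ]
 [0.3699 0.2666 0.038 ]
 [0.3381 0.3842 0.038 ]] [0.4066 0.3404 0.038 ]
0.1258 -74.5
0.1218 -74.9
0.1099 -165.1
0.1091 -163.0
[[0.4593 0.358  0.085 ]
 [0.3537 0.3268 0.085 ]] [0.40653618 0.34239356 0.085     ]
0.11012247324611175 16.441529874696045
t 29.50 tcp [0.4918 0.2169 0.1886] z [ 0.31  -0.027 -0.95 ] y [ 0.946 -0.087  0.311] F [ 1.4  0.5 -0.3] w 0.0113 q [ 0.48 -0.13  2.14 -0.22  0.88  0.69]
```

View pics/w14.png

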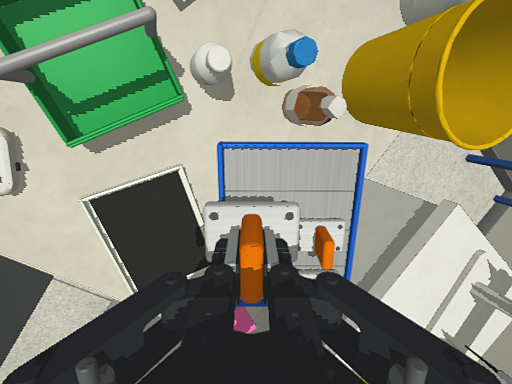

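```bash
python3 - <<'E'
from h import *
plan(np.array([.4065,.341,0])+.032*yawv(np.radians(-74))+[0,0,.16+HZ],[0,0,-1],yawv(np.radians(16)),8,flip=1,hand=0)
E
```

```text
pos err world mm [-75.8  93.9 -26.8] rot deg [ 17.8    3.33 -21.05]
2.22 0.42 -2.63 1.08 -1.10 -0.01 0; 2.22 0.42 -2.63 1.13 -1.05 0.04 0; 2.22 0.42 -2.63 1.18 -1.00 0.09 0; 2.22 0.42 -2.63 1.22 -0.94 0.14 0; 2.22 0.42 -2.63 1.26 -0.87 0.18 0; 2.22 0.42 -2.63 1.30 -0.81 0.22 0; 2.22 0.42 -2.63 1.33 -0.74 0.26 0; 2.22 0.42 -2.63 1.36 -0.66 0.30 0; 
 15.448859711171169 mm/row 3.4711494538646517 deg/row
```

```bash
python3 -m jog '2.22 0.42 -2.63 1.08 -1.1 -0.01 0; 2.22 0.42 -2.63 1.13 -1.05 0.04 0; 2.22 0.42 -2.63 1.18 -1 0.09 0; 2.22 0.42 -2.63 1.22 -0.94 0.14 0; 2.22 0.42 -2.63 1.26 -0.87 0.18 0; 2.22 0.42 -2.63 1.3 -0.81 0.22 0; 2.22 0.42 -2.63 1.33 -0.74 0.26 0; 2.22 0.42 -2.63 1.36 -0.66 0.3 0; 0 0 0 0 0 0 0; 0 0 0 0 0 0 0'; python3 - <<'E'
from h import *
st(); im=imaging.camera("wrist"); c=cam("wrist"); np.savez('w15.npz',K=c[0],E=c[1]); 
bx=yawv(np.radians(-74));by=yawv(np.radians(16));C=np.array([.4065,.341,0])
def P(x,y,z): return C+x*bx+y*by+[0,0,z]
def ln(a,b): p=proj(c,[P(*a),P(*b)]).astype(int); cv2.line(im,tuple(map(int,p[0])),tuple(map(int,p[1])),(0,0,255),1)
ln((0,-.055,.085),(0,.055,.085))
for a,b in(((1,1),(1,-1)),((1,-1),(-1,-1)),((-1,-1),(-1,1)),((-1,1),(1,1))): ln((.062*a[0],.058*a[1],.038),(.062*b[0],.058*b[1],.038))
cv2.imwrite('pics/w15.png',im)
plan(P(.032,0,.16+HZ),[0,0,-1],by,1,flip=1,hand=0)
E
```

```text
t: 30.55
tool_pos: [0.4149, 0.3092, 0.1581]
ee_rot: [-1.892, -2.508, 0.004]
contact_force: [0.1, -0.7, -1.1]
grip_width: 0.0116
t 30.55 tcp [0.4149 0.3092 0.1581] z [-0.002 -0.002 -1.   ] y [ 0.962  0.275 -0.002] F [ 0.1 -0.7 -1.1] w 0.0116 q [ 0.59  0.03  2.01 -0.    1.1   0.32]
pos err world mm [0.3 1.1 1.3] rot deg [-0.08  0.07 -0.07]
-0.08 0.07 -0.07 0.09 0.06 -0.13 0; 
 1.7167699008135517 mm/row 0.12891312073525107 deg/row
```

View pics/w15.png

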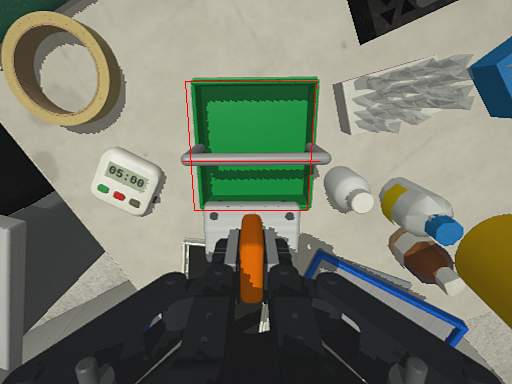

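```bash
python3 - <<'E'
from h import *
z=np.load('w15.npz');c=(z['K'],z['E'])
a=atz(c,(187,158.5),.085);b=atz(c,(326,156),.085);d=b-a;print(a,b,(a+b)/2,np.linalg.norm(d),np.degrees(np.arctan2(d[1],d[0])))
im=cv2.imread('pics/w15.png'); crop(im,160,50,350,230,4,'pics/w15c.png')
E
```

```text
[0.35681458 0.32917133 0.085     ] [0.46261293 0.36148182 0.085     ] [0.40971375 0.34532658 0.085     ] 0.11062214078911707 16.98250811011359
```

View pics/w15c.png

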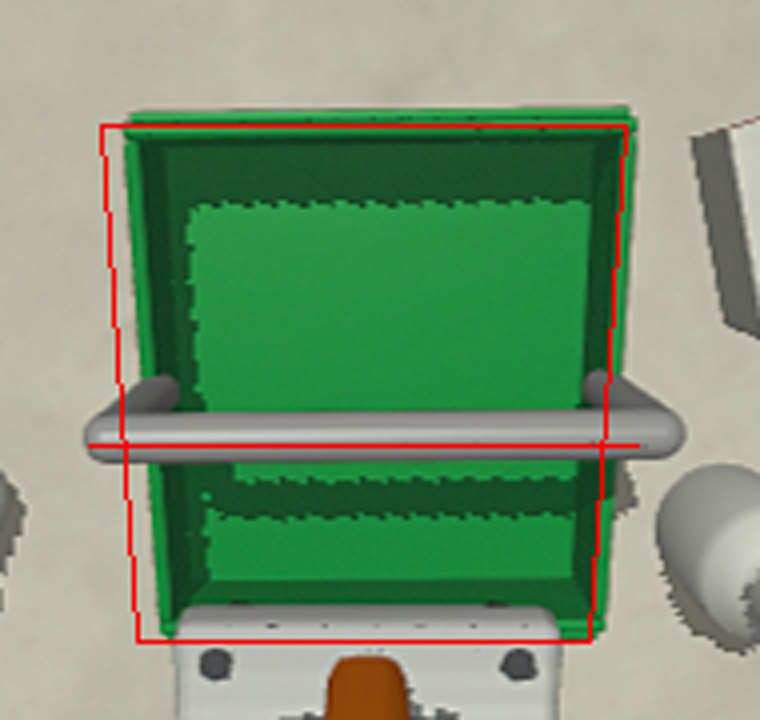

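```bash
python3 - <<'E'
from h import *
plan(np.array([.409,.3445,0])+.033*yawv(np.radians(-73.5))+[0,0,.034+HZ],[0,0,-1],yawv(np.radians(16.5)),6,flip=1,hand=0)
E
```

```text
pos err world mm [   3.4    3.7 -124.7] rot deg [-0.08  0.07 -0.57]
-0.01 0.01 -0.10 0.05 0.07 2.08 0; -0.01 0.01 -0.10 0.05 0.07 2.08 0; -0.01 0.01 -0.10 0.05 0.07 2.08 0; -0.01 0.01 -0.10 0.04 0.07 2.08 0; -0.01 0.01 -0.10 0.04 0.07 2.08 0; -0.01 0.01 -0.10 0.04 0.07 2.08 0; 
 20.798742227227734 mm/row 0.09686535447709443 deg/row
```

```bash
python3 -m jog '0 0 -0.5 0.2 0.4 1 0; 0 0 0 0 0 2 0; 0 0 0 0 0 2 0; 0 0 0 0 0 2 0; 0 0 0 0 0 2 0; 0 0 0 0 0 2 0; 0 0 0 0 0 0.8 0; 0 0 0 0 0 0 0; 0 0 0 0 0 0 0'; python3 - <<'E'
from h import *
st();plan(np.array([.409,.3445,0])+.033*yawv(np.radians(-73.5))+[0,0,.0315+HZ],[0,0,-1],yawv(np.radians(16.5)),1,flip=1,hand=0)
cv2.imwrite('pics/w16.png',imaging.camera("wrist"))
E
```

```text
t: 31.5
tool_pos: [0.4191, 0.3133, 0.0426]
ee_rot: [1.88, 2.516, 0.002]
contact_force: [-0.8, -0.3, -0.5]
grip_width: 0.0115
t 31.50 tcp [0.4191 0.3133 0.0426] z [ 0.001  0.001 -1.   ] y [0.959 0.283 0.001] F [-0.8 -0.3 -0.5] w 0.0115 q [0.59 0.18 2.09 0.   0.87 0.31]
pos err world mm [ -0.8  -0.4 -11.1] rot deg [ 0.06 -0.02 -0.03]
0.06 -0.02 -0.03 -0.02 -0.09 1.11 0; 
 11.161509584413032 mm/row 0.07411127525900836 deg/row
```

View pics/w16.png

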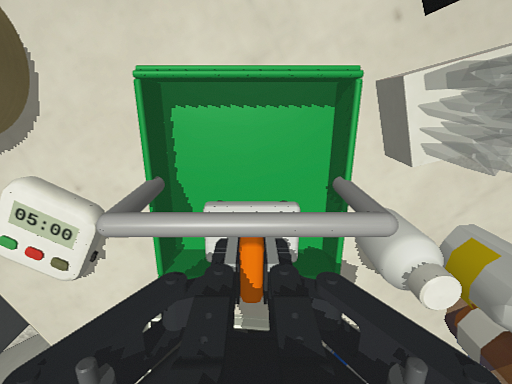

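Going in well, centred between the legs. Lower to contact.

```bash
python3 -m jog '0 0 0 0 0 0.6 0; 0 0 0 0 0 0.2 0; 0 0 0 0 0 0 0; 0 0 0 0 0 0 0'|sed -n 2,4p;python3 -m jog '0 0 0 0 0 0.15 0; 0 0 0 0 0 0 0; 0 0 0 0 0 0 0'|sed -n 2,4p;python3 -m jog '0 0 0 0 0 0.1 0; 0 0 0 0 0 0 0; 0 0 0 0 0 0 0'|sed -n 2,4p
```

```text
tool_pos: [0.4187, 0.3131, 0.0343]
ee_rot: [1.88, 2.517, 0.001]
contact_force: [-0.5, -0.8, -1.4]
tool_pos: [0.4186, 0.3131, 0.0327]
ee_rot: [1.88, 2.517, 0.001]
contact_force: [0.2, -0.7, -1.1]
tool_pos: [0.4186, 0.3131, 0.0317]
ee_rot: [1.88, 2.517, 0.0]
contact_force: [0.4, -0.1, -0.6]
```

```bash
python3 -m jog '0 0 0 0 0 0.1 0; 0 0 0 0 0 0 0; 0 0 0 0 0 0 0'|sed -n 2,4p; python3 -m jog '0 0 0 0 0 0 0.5; 0 0 0 0 0 0 0.5; 0 0 0 0 0 0 0.5; 0 0 0 0 0 0 0.5; 0 0 0 0 0 0 0.5';python3 -m jog '0 0 0 0 0 -1 0.5; 0 0 0 0 0 -2 0.5; 0 0 0 0 0 -3 0.5; 0 0 0 0 0 -3 0.5; 0 0 0 0 0 -3 1; 0 0 0 0 0 -2 1; 0 0 0 0 0 -1 1; 0 0 0 0 0 0 1';python3 - <<'E'
from h import *
st();cv2.imwrite('pics/w17.png',imaging.camera("wrist"));c=cam("wrist"); np.savez('w17.npz',K=c[0],E=c[1])
E
```

```text
tool_pos: [0.419, 0.3134, 0.0311]
ee_rot: [1.88, 2.517, 0.002]
contact_force: [0.1, 0.0, 2.3]
t: 33.35
tool_pos: [0.4186, 0.3131, 0.0306]
ee_rot: [-1.88, -2.517, -0.0]
contact_force: [-0.9, 0.4, -0.8]
grip_width: 0.0426
t: 34.15
tool_pos: [0.4197, 0.3138, 0.1829]
ee_rot: [1.879, 2.516, 0.006]
contact_force: [-0.1, 0.3, -0.0]
grip_width: 0.0853
t 34.15 tcp [0.4197 0.3138 0.1829] z [ 0.004  0.002 -1.   ] y [0.959 0.284 0.004] F [-0.1  0.3 -0. ] w 0.0853 q [0.59 0.01 1.98 0.   1.14 0.31]
```

View pics/w17.png

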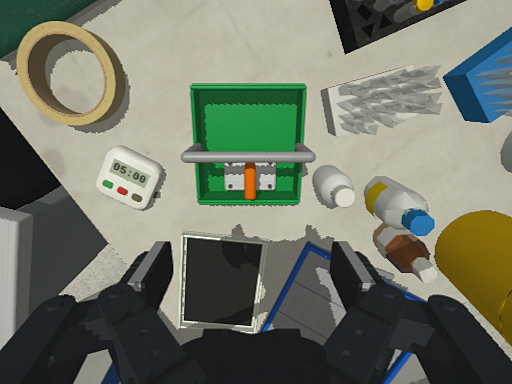

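```bash
python3 - <<'E'
from h import *
ramp_plan(.034,.0,.11,10,hand=1)
E
```

```text
pos err world mm [ 148.2 -173.8   11.7] rot deg [-17.71  -3.46  21.57]
-1.77 -0.35 2.16 -2.09 0.93 -0.12 1; -1.77 -0.35 2.16 -2.05 1.01 -0.07 1; -1.77 -0.35 2.16 -2.01 1.09 -0.03 1; -1.77 -0.35 2.16 -1.97 1.16 0.02 1; -1.77 -0.35 2.16 -1.92 1.23 0.07 1; -1.77 -0.35 2.16 -1.88 1.30 0.12 1; -1.77 -0.35 2.16 -1.82 1.37 0.17 1; -1.77 -0.35 2.16 -1.77 1.43 0.22 1; -1.77 -0.35 2.16 -1.71 1.49 0.28 1; -1.77 -0.35 2.16 -1.66 1.54 0.34 1; 
 22.869289880307473 mm/row 2.811637846970632 deg/row
```

```bash
python3 -m jog '-1.77 -0.35 2.16 -2.09 0.93 -0.12 1; -1.77 -0.35 2.16 -2.05 1.01 -0.07 1; -1.77 -0.35 2.16 -2.01 1.09 -0.03 1; -1.77 -0.35 2.16 -1.97 1.16 0.02 1; -1.77 -0.35 2.16 -1.92 1.23 0.07 1; -1.77 -0.35 2.16 -1.88 1.3 0.12 1; -1.77 -0.35 2.16 -1.82 1.37 0.17 1; -1.77 -0.35 2.16 -1.77 1.43 0.22 1; -1.77 -0.35 2.16 -1.71 1.49 0.28 1; -1.77 -0.35 2.16 -1.66 1.54 0.34 1; 0 0 0 0 0 0 1; 0 0 0 0 0 0 1'; python3 - <<'E'
from h import *
st();im=imaging.camera("wrist");c=cam("wrist")
for y in(0,-.0715):
    p=gripbox(rampR(),ramp2w([.034,y,.029]))
    cv2.polylines(im,[cv2.convexHull(proj(c,p).astype(np.int32))],True,(255,255,0),1)
cv2.imwrite('pics/w18.png',im)
ramp_plan(.034,.0,.0,6,hand=1)
E
```

```text
t: 35.4
tool_pos: [0.5655, 0.1389, 0.1903]
ee_rot: [2.141, 1.951, 0.302]
contact_force: [0.5, 0.6, 1.0]
grip_width: 0.0854
t 35.40 tcp [0.5655 0.1389 0.1903] z [ 0.303 -0.03  -0.952] y [ 0.948 -0.088  0.305] F [0.5 0.6 1. ] w 0.0854 q [ 0.26 -0.06  2.07 -0.14  0.85  0.44]
pos err world mm [  35.2   -3.1 -102.5] rot deg [-0.22  0.11  0.01]
-0.04 0.02 0.00 0.01 0.04 1.81 1; -0.04 0.02 0.00 0.01 0.04 1.81 1; -0.04 0.02 0.00 0.00 0.04 1.81 1; -0.04 0.02 0.00 0.00 0.04 1.81 1; -0.04 0.02 0.00 0.00 0.03 1.81 1; -0.04 0.02 0.00 0.00 0.03 1.81 1; 
 18.061363879391056 mm/row 0.04174758687678746 deg/row
```

View pics/w18.png

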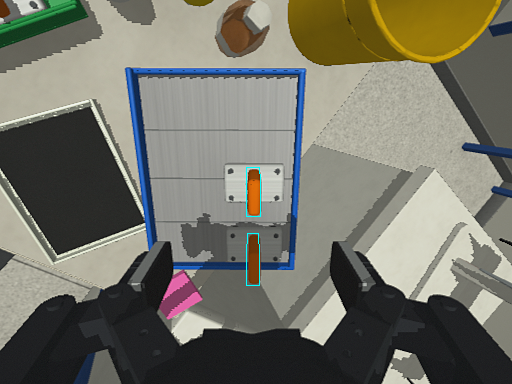

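Both unmoved, model fits exactly. Descend on B and grip.

```bash
python3 -m jog '-0.2 0.1 0 0.03 0.2 2 1; 0 0 0 0 0 3 1; 0 0 0 0 0 3 1; 0 0 0 0 0 2 1; 0 0 0 0 0 0.8 1; 0 0 0 0 0 0 1; 0 0 0 0 0 0 0; 0 0 0 0 0 0 0; 0 0 0 0 0 0 0; 0 0 0 0 0 0 0; 0 0 0 0 0 0 0; 0 0 0 0 0 0 0'; python3 -c "
from h import *
st();ramp_plan(.034,.0,.0,1,hand=0)"
```

```text
t: 36.65
tool_pos: [0.6024, 0.1364, 0.091]
ee_rot: [2.137, 1.948, 0.312]
contact_force: [-2.6, 0.2, 4.0]
grip_width: 0.0109
t 36.65 tcp [0.6024 0.1364 0.091 ] z [ 0.311 -0.028 -0.95 ] y [ 0.946 -0.088  0.312] F [-2.6  0.2  4. ] w 0.0109 q [ 0.24  0.12  2.09 -0.17  0.64  0.45]
pos err world mm [-1.5 -0.1 -2.7] rot deg [ 0.19 -0.03 -0.03]
0.19 -0.03 -0.03 -0.03 -0.23 0.21 0; 
 3.126392725663835 mm/row 0.19147392547520295 deg/row
```

```bash
python3 -m jog '0 0 0 0 0 -1 0; 0 0 0 0 0 -2 0; 0 0 0 0 0 -3 0; 0 0 0 0 0 -3 0; 0 0 0 0 0 -1 0; 0 0 0 0 0 0 0'; python3 - <<'E'
from h import *
st();plan([.4555,.1175,.15+HZ],[0,0,-1],yawv(.17+np.pi/2),12,flip=-1,hand=0)
E
```

```text
t: 37.25
tool_pos: [0.5721, 0.1396, 0.1877]
ee_rot: [2.135, 1.947, 0.317]
contact_force: [-0.2, -0.1, -0.4]
grip_width: 0.0114
t 37.25 tcp [0.5721 0.1396 0.1877] z [ 0.314 -0.027 -0.949] y [ 0.945 -0.088  0.315] F [-0.2 -0.1 -0.4] w 0.0114 q [ 0.26 -0.05  2.06 -0.15  0.83  0.44]
pos err world mm [-116.6  -22.1  -37.7] rot deg [ 15.6  -12.11  74.29]
1.30 -1.01 6.19 -0.27 -1.00 -0.00 0; 1.30 -1.01 6.19 -0.38 -0.97 0.03 0; 1.30 -1.01 6.19 -0.48 -0.92 0.05 0; 1.30 -1.01 6.19 -0.58 -0.86 0.08 0; 1.30 -1.01 6.19 -0.66 -0.79 0.11 0; 1.30 -1.01 6.19 -0.74 -0.71 0.14 0; 1.30 -1.01 6.19 -0.81 -0.62 0.17 0; 1.30 -1.01 6.19 -0.87 -0.53 0.20 0; 1.30 -1.01 6.19 -0.92 -0.43 0.23 0; 1.30 -1.01 6.19 -0.95 -0.32 0.25 0; 1.30 -1.01 6.19 -0.98 -0.21 0.27 0; 1.30 -1.01 6.19 -0.99 -0.10 0.30 0; 
 10.3780201719053 mm/row 6.406227728831218 deg/row
```

```bash
python3 -m jog '1.3 -1.01 6.19 -0.27 -1 0 0; 1.3 -1.01 6.19 -0.38 -0.97 0.03 0; 1.3 -1.01 6.19 -0.48 -0.92 0.05 0; 1.3 -1.01 6.19 -0.58 -0.86 0.08 0; 1.3 -1.01 6.19 -0.66 -0.79 0.11 0; 1.3 -1.01 6.19 -0.74 -0.71 0.14 0; 1.3 -1.01 6.19 -0.81 -0.62 0.17 0; 1.3 -1.01 6.19 -0.87 -0.53 0.2 0; 1.3 -1.01 6.19 -0.92 -0.43 0.23 0; 1.3 -1.01 6.19 -0.95 -0.32 0.25 0; 1.3 -1.01 6.19 -0.98 -0.21 0.27 0; 1.3 -1.01 6.19 -0.99 -0.1 0.3 0' && python3 -m jog '0 0 0 0 0 0 0;0 0 0 0 0 0 0'; python3 - <<'E'
from h import *
st();cv2.imwrite('pics/w19.png',imaging.camera("wrist"))
plan([.457,.1175,.036+HZ],[0,0,-1],yawv(.17+np.pi/2),1,flip=-1,hand=0)
E
```

```text
t: 38.45
tool_pos: [0.453, 0.1168, 0.146]
ee_rot: [3.13, 0.26, -0.013]
contact_force: [-0.1, -0.2, -1.1]
grip_width: 0.0112
t: 38.65
tool_pos: [0.4539, 0.1168, 0.1469]
ee_rot: [3.128, 0.269, -0.009]
contact_force: [-0.2, -0.1, -0.6]
grip_width: 0.0111
t 38.65 tcp [0.4539 0.1168 0.1469] z [-0.006 -0.002 -1.   ] y [ 0.171 -0.985  0.001] F [-0.2 -0.1 -0.6] w 0.0111 q [ 0.2  -0.06  2.12 -0.    1.09  1.6 ]
pos err world mm [   2.7    0.5 -111.4] rot deg [0.06 0.29 0.11]
0.06 0.29 0.11 0.33 -0.01 11.14 0; 
 111.41085127106729 mm/row 0.31653206028503006 deg/row
```

View pics/w19.png

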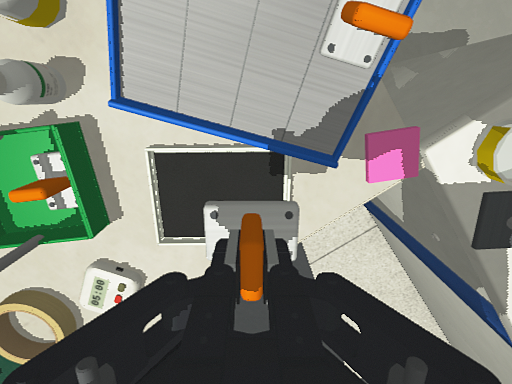

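```bash
python3 -m jog '0 0.3 0 0.3 0 2 0; 0 0 0 0 0 3 0; 0 0 0 0 0 3 0; 0 0 0 0 0 2 0; 0 0 0 0 0 1 0; 0 0 0 0 0 0 0; 0 0 0 0 0 0 0'; python3 -c "
from h import *
st();plan([.457,.1175,.0322+HZ],[0,0,-1],yawv(.17+np.pi/2),1,flip=-1,hand=0)"
```

```text
t: 39.4
tool_pos: [0.4581, 0.1179, 0.0389]
ee_rot: [3.13, 0.268, 0.003]
contact_force: [0.2, -0.5, -0.8]
grip_width: 0.0113
t 39.40 tcp [0.4581 0.1179 0.0389] z [ 0.002 -0.    -1.   ] y [ 0.17  -0.985  0.001] F [ 0.2 -0.5 -0.8] w 0.0113 q [ 0.2   0.09  2.2  -0.    0.85  1.6 ]
pos err world mm [-1.1 -0.4 -6.7] rot deg [ 0.03 -0.11  0.04]
0.03 -0.11 0.04 -0.12 0.02 0.67 0; 
 6.758922318339285 mm/row 0.12515363107521704 deg/row
```

```bash
python3 -m jog '0 0 0 -0.1 0 0.5 0; 0 0 0 0 0 0 0; 0 0 0 0 0 0 0'|sed -n 2,4p; python3 -m jog '0 0 0 0 0 0.12 0; 0 0 0 0 0 0 0; 0 0 0 0 0 0 0'|sed -n 2,4p;python3 -m jog '0 0 0 0 0 0.1 0; 0 0 0 0 0 0 0; 0 0 0 0 0 0 0'|sed -n 2,4p
```

```text
tool_pos: [0.4567, 0.1175, 0.0338]
ee_rot: [3.13, 0.267, 0.003]
contact_force: [0.1, 0.3, -1.0]
tool_pos: [0.4563, 0.1174, 0.0321]
ee_rot: [3.13, 0.267, 0.002]
contact_force: [0.4, -0.2, -1.3]
tool_pos: [0.4564, 0.1175, 0.032]
ee_rot: [3.13, 0.267, 0.001]
contact_force: [-4.3, -0.6, 7.9]
```

```bash
python3 -m jog '0 0 0 0 0 0 1; 0 0 0 0 0 0 1; 0 0 0 0 0 0 1; 0 0 0 0 0 0 1; 0 0 0 0 0 0 1; 0 0 0 0 0 -1 1; 0 0 0 0 0 -2 1; 0 0 0 0 0 -3 1; 0 0 0 0 0 -3 1; 0 0 0 0 0 -3 1; 0 0 0 0 0 -3 1; 0 0 0 0 0 -1 1'; python3 - <<'E'
from h import *
st();cv2.imwrite('pics/w20.png',imaging.camera("wrist"))
ramp_plan(.034,-.0715,.10,12,hand=1)
E
```

```text
t: 41.5
tool_pos: [0.4584, 0.118, 0.1954]
ee_rot: [-3.13, -0.267, -0.012]
contact_force: [0.5, 0.4, 1.0]
grip_width: 0.0855
t 41.50 tcp [0.4584 0.118  0.1954] z [ 0.008  0.001 -1.   ] y [ 0.169 -0.986  0.   ] F [0.5 0.4 1. ] w 0.0855 q [ 0.2  -0.1   2.07 -0.    1.17  1.6 ]
pos err world mm [105.  -50.1 -12. ] rot deg [-15.03  11.39 -74.38]
-1.25 0.95 -6.20 0.79 0.56 0.11 1; -1.25 0.95 -6.20 0.72 0.64 0.13 1; -1.25 0.95 -6.20 0.65 0.71 0.16 1; -1.25 0.95 -6.20 0.57 0.77 0.18 1; -1.25 0.95 -6.20 0.48 0.82 0.21 1; -1.25 0.95 -6.20 0.38 0.87 0.24 1; -1.25 0.95 -6.20 0.28 0.90 0.26 1; -1.25 0.95 -6.20 0.18 0.91 0.28 1; -1.25 0.95 -6.20 0.07 0.92 0.31 1; -1.25 0.95 -6.20 -0.03 0.92 0.33 1; -1.25 0.95 -6.20 -0.13 0.90 0.35 1; -1.25 0.95 -6.20 -0.24 0.87 0.36 1; 
 9.741696077940414 mm/row 6.394792344855257 deg/row
```

View pics/w20.png

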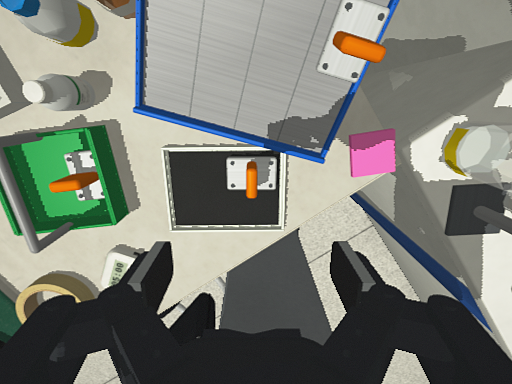

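B stands in the tray. Now C.

```bash
python3 -m jog '-1.25 0.95 -6.2 0.79 0.56 0.11 1; -1.25 0.95 -6.2 0.72 0.64 0.13 1; -1.25 0.95 -6.2 0.65 0.71 0.16 1; -1.25 0.95 -6.2 0.57 0.77 0.18 1; -1.25 0.95 -6.2 0.48 0.82 0.21 1; -1.25 0.95 -6.2 0.38 0.87 0.24 1; -1.25 0.95 -6.2 0.28 0.9 0.26 1; -1.25 0.95 -6.2 0.18 0.91 0.28 1; -1.25 0.95 -6.2 0.07 0.92 0.31 1; -1.25 0.95 -6.2 -0.03 0.92 0.33 1; -1.25 0.95 -6.2 -0.13 0.9 0.35 1; -1.25 0.95 -6.2 -0.24 0.87 0.36 1'; python3 -m jog '0 0 0 0 0 0 1; 0 0 0 0 0 0 1'; python3 - <<'E'
from h import *
st();im=imaging.camera("wrist");c=cam("wrist")
for y in(-.0715,):
    p=gripbox(rampR(),ramp2w([.034,y,.029]))
    cv2.polylines(im,[cv2.convexHull(proj(c,p).astype(np.int32))],True,(255,255,0),1)
cv2.imwrite('pics/w21.png',im)
ramp_plan(.034,-.0715,.0,6,hand=1)
E
```

```text
t: 42.75
tool_pos: [0.5601, 0.0672, 0.1761]
ee_rot: [2.137, 1.96, 0.298]
contact_force: [-0.0, -0.2, 1.2]
grip_width: 0.0855
t: 42.95
tool_pos: [0.56, 0.0672, 0.1768]
ee_rot: [2.146, 1.952, 0.297]
contact_force: [0.2, -0.2, 0.1]
grip_width: 0.0854
t 42.95 tcp [0.56   0.0672 0.1768] z [ 0.298 -0.03  -0.954] y [ 0.95  -0.09   0.299] F [ 0.2 -0.2  0.1] w 0.0854 q [ 0.11 -0.09  2.12 -0.09  0.81  0.26]
pos err world mm [ 34.   -2.3 -89. ] rot deg [-0.54  0.12 -0.09]
-0.09 0.02 -0.01 0.02 0.10 1.58 1; -0.09 0.02 -0.01 0.02 0.10 1.58 1; -0.09 0.02 -0.01 0.02 0.09 1.59 1; -0.09 0.02 -0.01 0.02 0.09 1.59 1; -0.09 0.02 -0.01 0.02 0.09 1.59 1; -0.09 0.02 -0.01 0.01 0.09 1.59 1; 
 15.87912630670157 mm/row 0.09360880762562575 deg/row
```

View pics/w21.png

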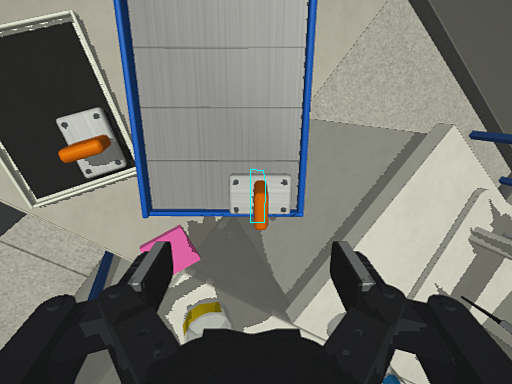

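```bash
python3 - <<'E'
from h import *
V=[]
for n in("top","side","wrist"):
    c=cam(n); im=imaging.camera(n); cv2.imwrite(f'pics/{n}_22.png',im); V.append((c,orange(im)))
W=V[2]
for u,s in W[1]: print(u,s[4])
Q=rampR()
for x in(.034,):
  for nm,(c,b) in zip("tsw",V):
    def f(v): return cent(c,gripbox(Q,ramp2w([v[0],v[1],.029])))[0]
    p0=f([.034,-.0775]); b0=min(b,key=lambda q:np.linalg.norm(q[0]-p0)); print(nm,p0,b0[0],b0[1][4])
    print(least_squares(lambda v:f(v)-b0[0],[.034,-.0775],x_scale=.01).x)
E
```

```text
[ 80.55950752 149.51709986] 731
[259.08387097 205.41129032] 620
t [281.08996374 132.71455094] [186.32727273 201.41818182] 55
[-0.17036046  0.16202878]
s [205.42223625 166.42957782] [205.67105263 164.92105263] 76
[ 0.03680176 -0.08275455]
w [256.59073397 203.14994932] [259.08387097 205.41129032] 620
[ 0.0360728  -0.07963082]
```

```bash
python3 -c "
from h import *
ramp_plan(.036,-.0797,.0,1,hand=1)"; python3 -m jog '-0.4 0.1 0 0.45 0.4 1 1; 0 0 0 0.45 0.2 2 1; 0 0 0 0 0.1 2 1; 0 0 0 0 0 2 1; 0 0 0 0 0 0 1; 0 0 0 0 0 0 1'; python3 - <<'E'
from h import *
st();im=imaging.camera("wrist");cv2.imwrite('pics/w23.png',im)
ramp_plan(.036,-.0797,.0,1,hand=1)
E
```

```text
pos err world mm [ 34.6 -11.  -89.2] rot deg [-0.45  0.09  0.  ]
-0.45 0.09 0.00 -0.76 0.69 9.58 1; 
 96.29720575115196 mm/row 0.4543797585894693 deg/row
t: 43.75
tool_pos: [0.5896, 0.074, 0.113]
ee_rot: [2.138, 1.952, 0.307]
contact_force: [0.7, 0.6, -0.1]
grip_width: 0.0855
t 43.75 tcp [0.5896 0.074  0.113 ] z [ 0.306 -0.028 -0.952] y [ 0.948 -0.087  0.307] F [ 0.7  0.6 -0.1] w 0.0855 q [ 0.12  0.04  2.12 -0.1   0.67  0.28]
pos err world mm [  5.2 -17.3 -25.2] rot deg [ 0.   -0.02  0.05]
0.00 -0.02 0.05 -1.68 -0.14 2.60 1; 
 31.00861858340654 mm/row 0.05163766187998621 deg/row
```

View pics/w23.png

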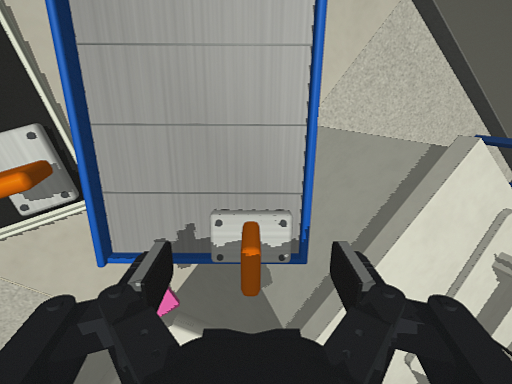

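```bash
python3 -m jog '0 0 0 -0.9 -0.1 0 1; 0 0 0 -0.8 0 0 1; 0 0 0 0 0 1.5 1; 0 0 0 0 0 0.9 1; 0 0 0 0 0 0 1; 0 0 0 0 0 0 0; 0 0 0 0 0 0 0; 0 0 0 0 0 0 0; 0 0 0 0 0 0 0; 0 0 0 0 0 0 0; 0 0 0 0 0 0 0'; python3 -c "
from h import *
st();ramp_plan(.036,-.0797,.0,1,hand=0)"
```

```text
t: 44.9
tool_pos: [0.595, 0.0564, 0.091]
ee_rot: [2.137, 1.951, 0.309]
contact_force: [-0.7, 0.3, 0.5]
grip_width: 0.0113
t 44.90 tcp [0.595  0.0564 0.091 ] z [ 0.308 -0.028 -0.951] y [ 0.947 -0.086  0.309] F [-0.7  0.3  0.5] w 0.0113 q [ 0.08  0.08  2.14 -0.09  0.62  0.24]
pos err world mm [ 0.4  0.4 -2.1] rot deg [ 0.01 -0.02  0.05]
0.01 -0.02 0.05 0.04 -0.03 0.21 0; 
 2.1638898562575646 mm/row 0.05630616806670893 deg/row
```

```bash
python3 -m jog '0 0 0 0 0 -1 0; 0 0 0 0 0 -2 0; 0 0 0 0 0 -3 0; 0 0 0 0 0 -3 0; 0 0 0 0 0 -1 0; 0 0 0 0 0 0 0'; python3 - <<'E'
from h import *
st();plan([.4455,.1875,.15+HZ],[0,0,-1],yawv(.17+np.pi/2),12,flip=-1,hand=0)
E
```

```text
t: 45.5
tool_pos: [0.5652, 0.0593, 0.1884]
ee_rot: [2.135, 1.949, 0.314]
contact_force: [-0.3, 0.1, -1.1]
grip_width: 0.011
t 45.50 tcp [0.5652 0.0593 0.1884] z [ 0.312 -0.028 -0.95 ] y [ 0.946 -0.087  0.313] F [-0.3  0.1 -1.1] w 0.0110 q [ 0.1  -0.1   2.11 -0.08  0.82  0.23]
pos err world mm [-119.7  128.2  -38.4] rot deg [ 15.52 -11.98  74.37]
1.29 -1.00 6.20 0.97 -1.14 -0.04 0; 1.29 -1.00 6.20 0.84 -1.24 -0.03 0; 1.29 -1.00 6.20 0.71 -1.32 -0.01 0; 1.29 -1.00 6.20 0.56 -1.39 0.01 0; 1.29 -1.00 6.20 0.41 -1.44 0.03 0; 1.29 -1.00 6.20 0.25 -1.47 0.06 0; 1.29 -1.00 6.20 0.09 -1.49 0.09 0; 1.29 -1.00 6.20 -0.07 -1.49 0.12 0; 1.29 -1.00 6.20 -0.23 -1.47 0.16 0; 1.29 -1.00 6.20 -0.38 -1.43 0.20 0; 1.29 -1.00 6.20 -0.53 -1.38 0.24 0; 1.29 -1.00 6.20 -0.67 -1.31 0.28 0; 
 14.963752352632705 mm/row 6.4089579484711585 deg/row
```

```bash
python3 -m jog '1.29 -1 6.2 0.97 -1.14 -0.04 0; 1.29 -1 6.2 0.84 -1.24 -0.03 0; 1.29 -1 6.2 0.71 -1.32 -0.01 0; 1.29 -1 6.2 0.56 -1.39 0.01 0; 1.29 -1 6.2 0.41 -1.44 0.03 0; 1.29 -1 6.2 0.25 -1.47 0.06 0; 1.29 -1 6.2 0.09 -1.49 0.09 0; 1.29 -1 6.2 -0.07 -1.49 0.12 0; 1.29 -1 6.2 -0.23 -1.47 0.16 0; 1.29 -1 6.2 -0.38 -1.43 0.2 0; 1.29 -1 6.2 -0.53 -1.38 0.24 0; 1.29 -1 6.2 -0.67 -1.31 0.28 0' && python3 -m jog '0 0 0 0 0 0 0;0 0 0 0 0 0 0'; python3 look.py 24 B,.457,.1175 ; python3 - <<'E'
from h import *
plan([.4455,.1875,.036+HZ],[0,0,-1],yawv(.17+np.pi/2),1,flip=-1,hand=0)
E
```

```text
t: 46.7
tool_pos: [0.443, 0.1874, 0.1457]
ee_rot: [3.13, 0.258, -0.013]
contact_force: [0.1, -0.6, -0.9]
grip_width: 0.0109
t: 46.9
tool_pos: [0.4438, 0.1868, 0.1465]
ee_rot: [3.128, 0.27, -0.009]
contact_force: [0.7, -0.7, -1.5]
grip_width: 0.0114
B [0.4555 0.1173 0.0297] 3 [ 0.1 -0.3 -1.8 -0.3 -0.3  0.3]
t 47.05 tcp [0.4444 0.187  0.1476] z [-0.004 -0.002 -1.   ] y [ 0.169 -0.986  0.001] F [ 0.5 -0.3 -0.2] w 0.0112 q [ 0.35 -0.03  2.09 -0.    1.08  1.75]
pos err world mm [   1.1    0.5 -111.6] rot deg [0.05 0.25 0.01]
0.05 0.25 0.01 0.16 -0.04 11.16 0; 
 111.5922539539418 mm/row 0.25847492417092083 deg/row
```

View pics/wrist_24.png

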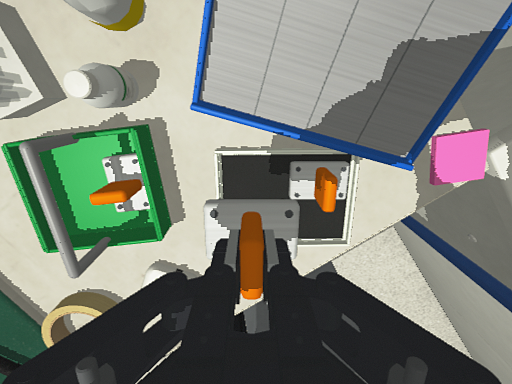

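```bash
python3 -m jog '0 0.25 0 0.1 0 2 0; 0 0 0 0 0 3 0; 0 0 0 0 0 3 0; 0 0 0 0 0 2 0; 0 0 0 0 0 1 0; 0 0 0 0 0 0.3 0; 0 0 0 0 0 0.1 0; 0 0 0 0 0 0 0; 0 0 0 0 0 0 0'|sed -n 2,4p; python3 -m jog '0 0 0 0 0 0.1 0; 0 0 0 0 0 0 0; 0 0 0 0 0 0 0'|sed -n 2,4p
```

```text
tool_pos: [0.4463, 0.1878, 0.0351]
ee_rot: [-3.13, -0.266, -0.004]
contact_force: [0.9, -0.4, -1.4]
tool_pos: [0.4452, 0.1875, 0.0331]
ee_rot: [3.13, 0.265, 0.001]
contact_force: [-0.3, -0.3, -1.6]
```

```bash
python3 -m jog '0 0 0 0 0 0.1 0; 0 0 0 0 0 0 0; 0 0 0 0 0 0 0'|sed -n 2,4p; python3 -m jog '0 0 0 0 0 0.05 0; 0 0 0 0 0 0 0'|sed -n 2,4p
```

```text
tool_pos: [0.4452, 0.1875, 0.0319]
ee_rot: [3.13, 0.265, 0.0]
contact_force: [0.3, 0.5, -0.2]
tool_pos: [0.4453, 0.1876, 0.0319]
ee_rot: [3.13, 0.265, 0.0]
contact_force: [-1.9, 0.5, 5.0]
```

```bash
python3 -m jog '0 0 0 0 0 0 0.6; 0 0 0 0 0 0 0.6; 0 0 0 0 0 0 0.6; 0 0 0 0 0 0 0.6; 0 0 0 0 0 -1 0.6; 0 0 0 0 0 -2 0.6; 0 0 0 0 0 -3 0.6; 0 0 0 0 0 -3 1; 0 0 0 0 0 -3 1; 0 0 0 0 0 -3 1; 0 0 0 0 0 -3 1; 0 0 0 0 0 -1 1'; python3 - <<'E'
from h import *
st();cv2.imwrite('pics/w25.png',imaging.camera("wrist"))
plan([.400,.345,.19],[0,0,-1],yawv(np.radians(-73.5)),10,flip=1,hand=1)
E
```

```text
t: 49.95
tool_pos: [0.4472, 0.1882, 0.2259]
ee_rot: [-3.129, -0.265, -0.011]
contact_force: [0.7, 0.0, 0.8]
grip_width: 0.0852
t 49.95 tcp [0.4472 0.1882 0.2259] z [ 0.007  0.002 -1.   ] y [ 0.168 -0.986 -0.001] F [0.7 0.  0.8] w 0.0852 q [ 0.35 -0.1   2.01 -0.    1.23  1.75]
pos err world mm [-47.2 156.7 -54.5] rot deg [-0.04 -0.41 -6.81]
-0.00 -0.04 -0.68 -0.21 -1.62 0.55 1; -0.00 -0.04 -0.68 -0.19 -1.63 0.55 1; -0.00 -0.04 -0.68 -0.17 -1.63 0.55 1; -0.00 -0.04 -0.68 -0.15 -1.63 0.55 1; -0.00 -0.04 -0.68 -0.13 -1.63 0.55 1; -0.00 -0.04 -0.68 -0.11 -1.63 0.55 1; -0.00 -0.04 -0.68 -0.09 -1.63 0.55 1; -0.00 -0.04 -0.68 -0.07 -1.64 0.55 1; -0.00 -0.04 -0.68 -0.05 -1.64 0.55 1; -0.00 -0.04 -0.68 -0.03 -1.64 0.55 1; 
 17.251389197950214 mm/row 0.6820533611804742 deg/row
```

View pics/w25.png

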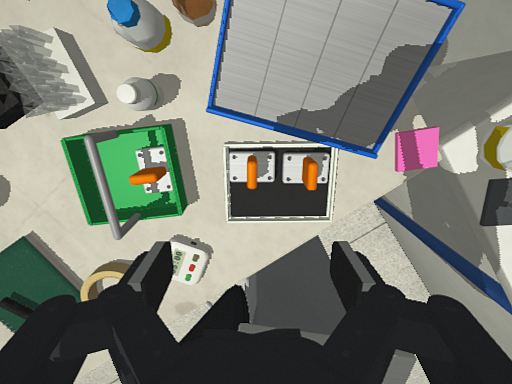

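```bash
python3 -m jog '0 0 -0.68 -0.21 -1.62 0.55 1; 0 0 -0.68 -0.19 -1.63 0.55 1; 0 0 -0.68 -0.17 -1.63 0.55 1; 0 0 -0.68 -0.15 -1.63 0.55 1; 0 -0.2 -0.68 -0.13 -1.63 0.55 1; 0 -0.2 -0.68 -0.11 -1.63 0.55 1; 0 0 -0.68 -0.09 -1.63 0.55 1; 0 0 -0.68 -0.07 -1.64 0.55 1; 0 0 -0.68 -0.05 -1.64 0.55 1; 0 0 -0.68 -0.03 -1.64 0.55 1; 0 0 0 0 0 0 1; 0 0 0 0 0 0 1'; python3 - <<'E'
from h import *
st();cv2.imwrite('pics/w26.png',imaging.camera("wrist"));c=cam("wrist"); np.savez('w26.npz',K=c[0],E=c[1])
E
```

```text
t: 51.2
tool_pos: [0.3966, 0.3438, 0.1654]
ee_rot: [3.107, 0.452, -0.013]
contact_force: [-0.2, -0.5, 0.6]
grip_width: 0.0854
t 51.20 tcp [0.3966 0.3438 0.1654] z [-0.008 -0.003 -1.   ] y [ 0.285 -0.959  0.001] F [-0.2 -0.5  0.6] w 0.0854 q [0.67 0.04 1.99 0.   1.12 1.95]
```

View pics/w26.png

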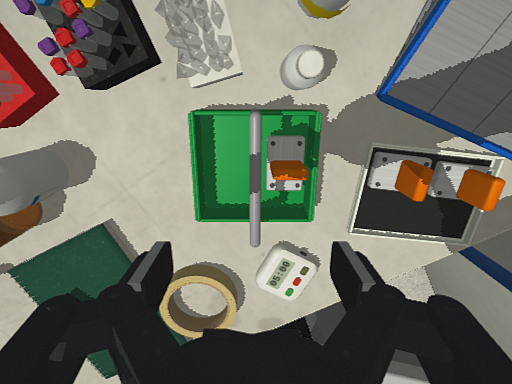

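```bash
python3 - <<'E'
from h import *
z=np.load('w26.npz');c=(z['K'],z['E']);im=cv2.imread('pics/w26.png'); crop(im,170,90,340,260,4,'pics/w26c.png')
a=atz(c,(254.3,241.5),.085);b=atz(c,(255,114.5),.085);d=b-a;print(a,b,(a+b)/2,np.linalg.norm(d),np.degrees(np.arctan2(d[1],d[0])))
# height check: triangulate bar midpoint w15 & w26 & top
z=np.load('w15.npz');c15=(z['K'],z['E']);T=cam("top")
tc=lambda x,y:(130+(x+.5)/3.7-.5,80+(y+.5)/3.7-.5)
for nm,u,v,w in(('end1',(326,156),(255,114.5),tc(138,390)),('end2',(187,158.5),(254.3,241.5),tc(182,540))):
    print(nm,tri([(c15,u),(c,v)]),tri([(c15,u),(c,v),(T,w)]))
E
```

```text
[0.35706448 0.32853129 0.085     ] [0.46422935 0.36018117 0.085     ] [0.41064691 0.34435623 0.085     ] 0.11174087810788935 16.453880837914582
end1 (array([0.46409249, 0.36047021, 0.08009561]), [0.00045149264474874615, 0.00045149264474889577]) (array([0.46279823, 0.3600633 , 0.07868502]), [0.0019051958910676877, 0.001124482392816964, 0.002920694592556641])
end2 (array([0.35653423, 0.32858537, 0.08380747]), [0.00026709608575831715, 0.0002670960857583895]) (array([0.3546497 , 0.32771034, 0.07964333]), [0.001232601319345083, 0.0003929048293240668, 0.0008862905728938897])
```

View pics/w26c.png

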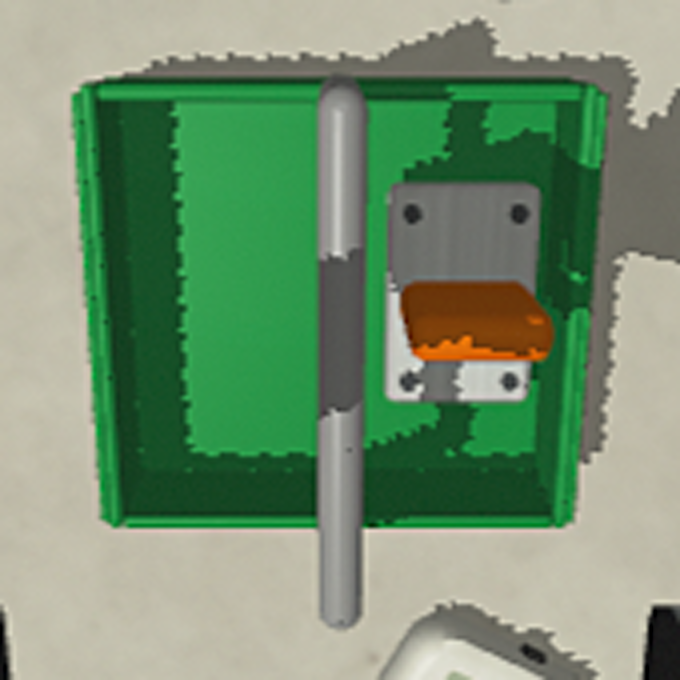

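```bash
python3 - <<'E'
from h import *
plan([.4102,.344,.089],[0,0,-1],yawv(np.radians(-73.5)),5,flip=1,hand=1)
E
```

```text
pos err world mm [ 13.3   0.3 -95.5] rot deg [0.03 0.46 0.01]
0.01 0.09 0.00 0.27 0.07 1.91 1; 0.01 0.09 0.00 0.27 0.07 1.91 1; 0.01 0.09 0.00 0.26 0.07 1.91 1; 0.01 0.09 0.00 0.26 0.07 1.91 1; 0.01 0.09 0.00 0.26 0.07 1.91 1; 
 19.284369699840838 mm/row 0.09188309453205136 deg/row
```

```bash
python3 -m jog '0 0.4 0 0.7 0.2 1 1; 0 0 0 0.6 0.15 2 1; 0 0 0 0 0 2.5 1; 0 0 0 0 0 2 1; 0 0 0 0 0 1.2 1; 0 0 0 0 0 0.5 1; 0 0 0 0 0 0 1; 0 0 0 0 0 0 1'; python3 - <<'E'
from h import *
st();cv2.imwrite('pics/w27.png',imaging.camera("wrist"))
plan([.4102,.344,.089],[0,0,-1],yawv(np.radians(-73.5)),1,flip=1,hand=1)
E
```

```text
t: 52.05
tool_pos: [0.4114, 0.3448, 0.0751]
ee_rot: [-3.108, -0.45, -0.002]
contact_force: [0.2, -0.6, 0.1]
grip_width: 0.0854
t 52.05 tcp [0.4114 0.3448 0.0751] z [ 0.001  0.001 -1.   ] y [ 0.284 -0.959 -0.001] F [ 0.2 -0.6  0.1] w 0.0854 q [0.65 0.15 2.05 0.   0.94 1.93]
pos err world mm [-1.3 -1.  -5.2] rot deg [-0.05 -0.12 -0.01]
-0.05 -0.12 -0.01 -0.15 0.06 0.52 1; 
 5.433004645261688 mm/row 0.12863391496887255 deg/row
```

View pics/w27.png

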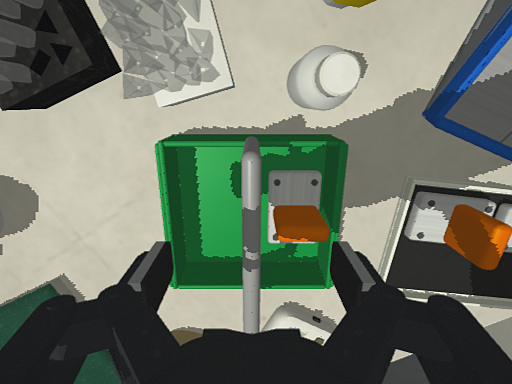

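Bar is centred between the pads. Last 5 mm, then close at 100 N.

```bash
python3 -m jog '0 0 0 -0.1 0.05 0.45 1; 0 0 0 0 0 0 1; 0 0 0 0 0 0 0; 0 0 0 0 0 0 0; 0 0 0 0 0 0 0; 0 0 0 0 0 0 0; 0 0 0 0 0 0 0; 0 0 0 0 0 0 0' 100; python3 - <<'E'
from h import *
st();cv2.imwrite('pics/w28.png',imaging.camera("wrist"))
E
```

```text
t: 52.9
tool_pos: [0.4098, 0.3441, 0.07]
ee_rot: [-3.108, -0.45, -0.0]
contact_force: [-0.0, 0.9, 0.0]
grip_width: 0.0065
t 52.90 tcp [0.4098 0.3441 0.07  ] z [-0.     0.001 -1.   ] y [ 0.284 -0.959 -0.001] F [-0.   0.9  0. ] w 0.0065 q [0.65 0.16 2.05 0.   0.93 1.93]
```

View pics/w28.png

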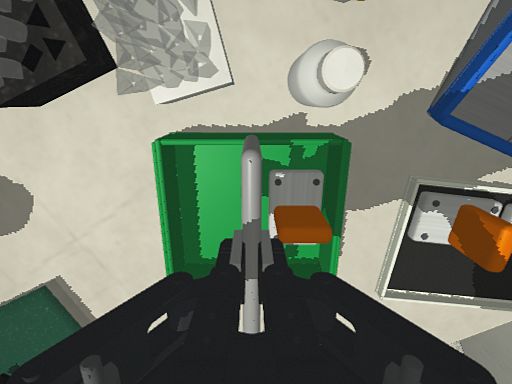

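```bash
python3 -m jog '0 0 0 0 0 -0.5 0; 0 0 0 0 0 -1 0; 0 0 0 0 0 -1.5 0; 0 0 0 0 0 -2 0; 0 0 0 0 0 -2 0; 0 0 0 0 0 -2 0; 0 0 0 0 0 -2 0; 0 0 0 0 0 -2 0; 0 0 0 0 0 -2 0; 0 0 0 0 0 -1 0; 0 0 0 0 0 0 0; 0 0 0 0 0 0 0'; python3 - <<'E'
from h import *
st();cv2.imwrite('pics/w29.png',imaging.camera("wrist")); s=imaging.camera("side"); crop(s,140,100,340,300,3,'pics/s29.png')
E
```

```text
t: 54.15
tool_pos: [0.4095, 0.3434, 0.2296]
ee_rot: [3.109, 0.451, -0.001]
contact_force: [-0.2, 0.2, -3.8]
grip_width: 0.0066
t 54.15 tcp [0.4095 0.3434 0.2296] z [-0. -0. -1.] y [ 0.284 -0.959 -0.   ] F [-0.2  0.2 -3.8] w 0.0066 q [ 0.65 -0.    1.91  0.    1.24  1.93]
```

View pics/w29.png

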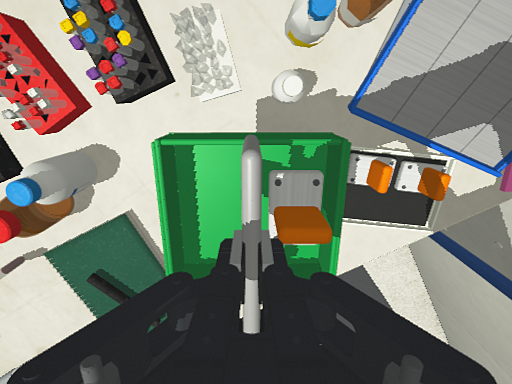

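View pics/s29.png

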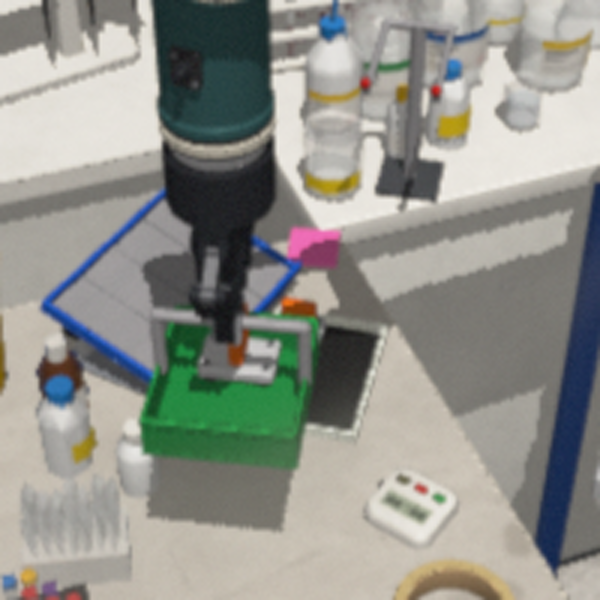

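```bash
python3 - <<'E'
from h import *
plan([.392,.10,.222+HZ],[0,0,-1],yawv(np.radians(-77.3)),12,flip=1,hand=0)
E
```

```text
pos err world mm [ -17.  -243.    -6.4] rot deg [0.05 0.14 3.79]
0.00 0.01 0.32 -0.71 1.90 0.06 0; 0.00 0.01 0.32 -0.70 1.91 0.06 0; 0.00 0.01 0.32 -0.69 1.91 0.06 0; 0.00 0.01 0.32 -0.68 1.91 0.06 0; 0.00 0.01 0.32 -0.67 1.92 0.06 0; 0.00 0.01 0.32 -0.66 1.92 0.05 0; 0.00 0.01 0.32 -0.65 1.92 0.05 0; 0.00 0.01 0.32 -0.64 1.93 0.05 0; 0.00 0.01 0.32 -0.63 1.93 0.05 0; 0.00 0.01 0.32 -0.62 1.93 0.05 0; 0.00 0.01 0.32 -0.60 1.94 0.05 0; 0.00 0.01 0.32 -0.59 1.94 0.05 0; 
 20.305100418130223 mm/row 0.3160438539773373 deg/row
```

```bash
python3 -m jog '0 0 0.2 -0.35 0.95 0.06 0; 0 0 0.32 -0.7 1.9 0.06 0; 0 0 0.32 -0.7 1.9 0.06 0; 0 0 0.32 -0.68 1.9 0.06 0; 0 0 0.32 -0.67 1.92 0.06 0; 0 0 0.32 -0.66 1.92 0.06 0; 0 0 0.32 -0.65 1.92 0.05 0; 0 0 0.32 -0.64 1.93 0.05 0; 0 0 0.32 -0.63 1.93 0.05 0; 0 0 0.32 -0.62 1.93 0.05 0; 0 0 0.32 -0.6 1.94 0.05 0; 0 0 0.32 -0.59 1.5 0.05 0'; python3 -m jog '0 0 0 -0.3 0.7 0 0; 0 0 0 0 0 0 0; 0 0 0 0 0 0 0'; python3 - <<'E'
from h import *
st();cv2.imwrite('pics/w30.png',imaging.camera("wrist")); c=cam("wrist"); np.savez('w30.npz',K=c[0],E=c[1]); cv2.imwrite('pics/s30.png',imaging.camera("side")); cv2.imwrite('pics/t30.png',imaging.camera("top")); s=cv2.imread('pics/s30.png'); crop(s,150,60,350,240,3.3,'pics/s30c.png')
E
```

```text
t: 55.45
tool_pos: [0.3916, 0.1135, 0.2222]
ee_rot: [3.122, 0.348, -0.003]
contact_force: [-0.8, 0.3, -2.9]
grip_width: 0.0063
t: 55.75
tool_pos: [0.3912, 0.1079, 0.223]
ee_rot: [-3.122, -0.348, 0.0]
contact_force: [-0.8, 0.6, -3.5]
grip_width: 0.0066
t 55.75 tcp [0.3912 0.1079 0.223 ] z [-0.     0.001 -1.   ] y [ 0.221 -0.975 -0.001] F [-0.8  0.6 -3.5] w 0.0066 q [ 0.21 -0.26  2.15  0.    1.26  1.56]
```

View pics/w30.png

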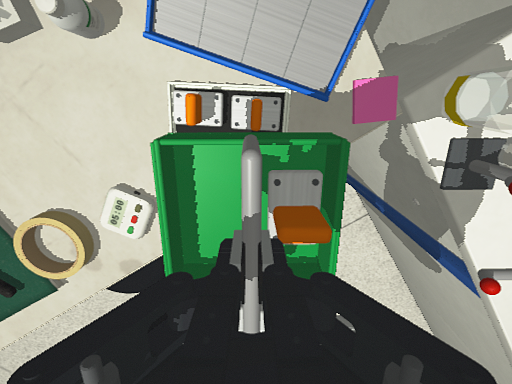

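View pics/s30c.png

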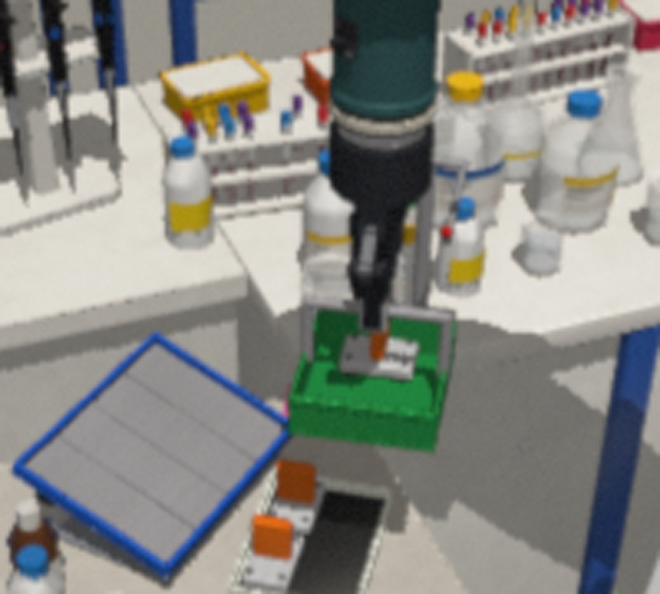

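```bash
python3 - <<'E'
from h import *
z=np.load('w30.npz');c=(z['K'],z['E'])
print(proj(c,[[.456,-.039,.212],[.389,-.055,.213]]))
print(atz(c,(489,286),.212),atz(c,(511,187),.212))
E
```

```text
[[520.24242334 189.71644044]
 [491.06681444 289.30542032]]
[ 0.39055537 -0.05358831  0.212     ] [ 0.45632013 -0.03286421  0.212     ]
```

```bash
python3 - <<'E'
from h import *
plan([.4278,-.0716,.2185+HZ],[0,0,-1],yawv(np.radians(-77.5)),10,flip=1,hand=0)
E
```

```text
pos err world mm [  36.5 -179.9   -4.7] rot deg [-0.02  0.    0.32]
-0.00 0.00 0.03 -0.04 1.84 0.05 0; -0.00 0.00 0.03 -0.04 1.84 0.05 0; -0.00 0.00 0.03 -0.04 1.84 0.05 0; -0.00 0.00 0.03 -0.04 1.84 0.05 0; -0.00 0.00 0.03 -0.04 1.84 0.05 0; -0.00 0.00 0.03 -0.04 1.84 0.05 0; -0.00 0.00 0.03 -0.04 1.84 0.05 0; -0.00 0.00 0.03 -0.04 1.84 0.05 0; -0.00 0.00 0.03 -0.04 1.84 0.05 0; -0.00 0.00 0.03 -0.03 1.84 0.05 0; 
 18.366351492808594 mm/row 0.03203269610252428 deg/row
```

```bash
python3 -m jog '0 0 0.3 -0.2 0.8 0.2 0; 0 0 0 -0.1 1.5 0.15 0; 0 0 0 0 1.5 0.1 0; 0 0 0 0 1.5 0 0; 0 0 0 0 1.5 0 0; 0 0 0 0 1.2 0 0; 0 0 0 0 0 0 0; 0 0 0 0 0 0 0'; python3 - <<'E'
from h import *
st();cv2.imwrite('pics/w31.png',imaging.camera("wrist")); c=cam("wrist"); np.savez('w31.npz',K=c[0],E=c[1]); s=imaging.camera("side"); crop(s,180,60,320,190,5,'pics/s31c.png')
print(proj(c,[[.456,-.039,.212],[.389,-.055,.213]]))
plan([.4278,-.0716,.2185+HZ],[0,0,-1],yawv(np.radians(-77.5)),10,flip=1,hand=0)
E
```

```text
t: 56.7
tool_pos: [0.4056, 0.029, 0.2186]
ee_rot: [-3.122, -0.34, 0.001]
contact_force: [0.5, -0.1, -4.4]
grip_width: 0.0064
t 56.70 tcp [0.4056 0.029  0.2186] z [-0.     0.001 -1.   ] y [ 0.215 -0.977 -0.001] F [ 0.5 -0.1 -4.4] w 0.0064 q [ 0.01 -0.26  2.15  0.    1.25  1.36]
[[388.11287637 185.50803529]
 [373.97072935 288.74828629]]
pos err world mm [ 2.23e+01 -1.01e+02 -1.00e-01] rot deg [-0.03  0.01 -0.01]
-0.00 0.00 -0.00 -0.00 1.03 0.00 0; -0.00 0.00 -0.00 -0.00 1.03 0.00 0; -0.00 0.00 -0.00 -0.00 1.03 0.00 0; -0.00 0.00 -0.00 -0.00 1.03 0.00 0; -0.00 0.00 -0.00 -0.00 1.03 0.00 0; -0.00 0.00 -0.00 -0.00 1.03 0.00 0; -0.00 0.00 -0.00 -0.00 1.03 0.00 0; -0.00 0.00 -0.00 -0.00 1.03 0.00 0; -0.00 0.00 -0.00 -0.00 1.03 0.00 0; -0.00 0.00 -0.00 -0.00 1.03 0.00 0; 
 10.34708516536922 mm/row 0.0038516609347245207 deg/row
```

View pics/w31.png

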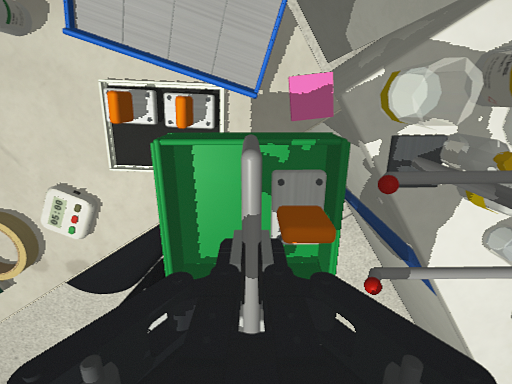

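View pics/s31c.png

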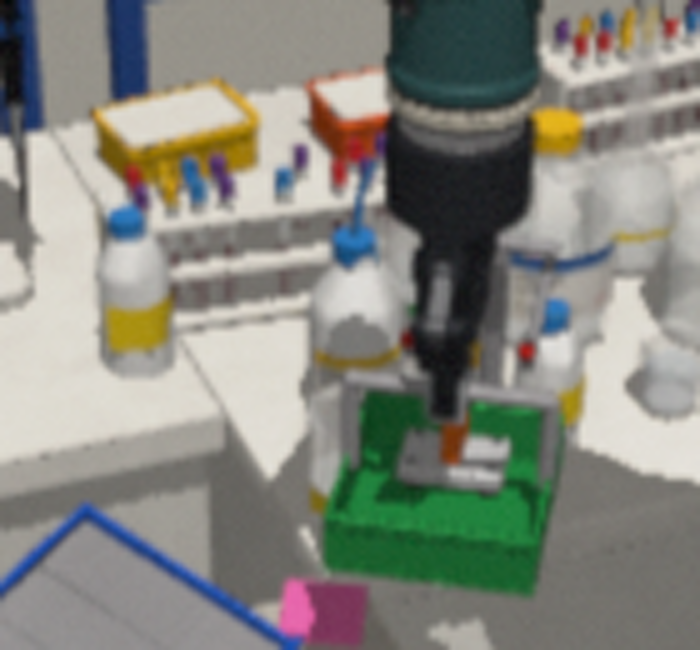

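```bash
python3 -m jog '0 0 0 0 0.8 0 0; 0 0 0 0 1 0 0; 0 0 0 0 1 0 0; 0 0 0 0 1 0 0; 0 0 0 0 1 0 0; 0 0 0 0 0.7 0 0; 0 0 0 0 0 0 0; 0 0 0 0 0 0 0'; python3 - <<'E'
from h import *
st();cv2.imwrite('pics/w32.png',imaging.camera("wrist")); s=imaging.camera("side"); crop(s,180,60,320,190,5,'pics/s32c.png')
E
```

```text
t: 57.6
tool_pos: [0.4175, -0.0249, 0.2186]
ee_rot: [-3.123, -0.34, 0.001]
contact_force: [0.4, -0.6, -3.9]
grip_width: 0.0065
t 57.60 tcp [ 0.4175 -0.0249  0.2186] z [-0.     0.001 -1.   ] y [ 0.215 -0.977 -0.001] F [ 0.4 -0.6 -3.9] w 0.0065 q [-0.12 -0.23  2.13  0.    1.24  1.23]
```

View pics/w32.png

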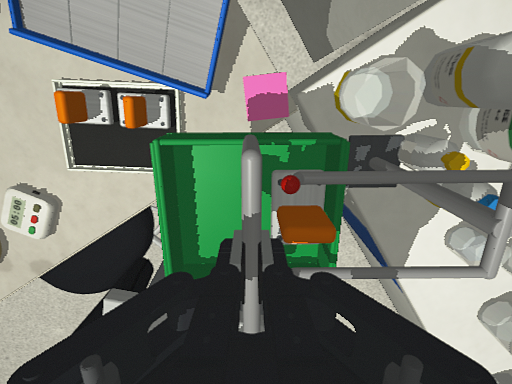

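View pics/s32c.png

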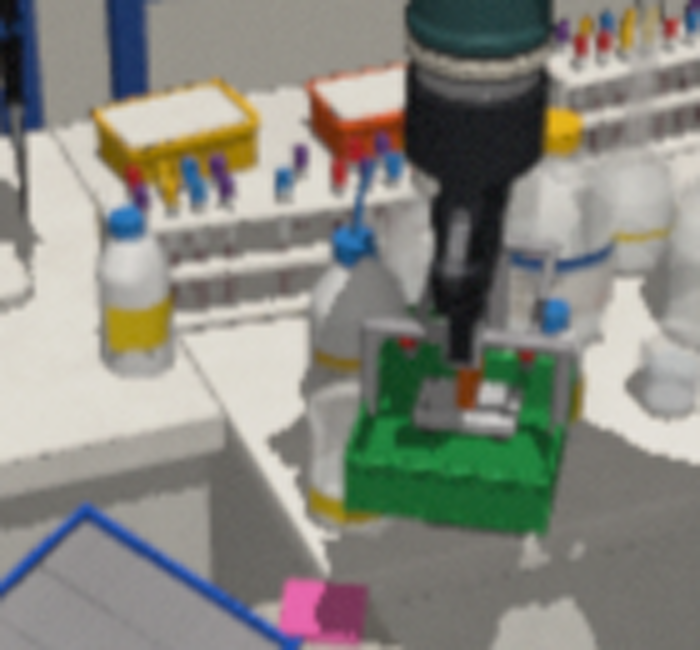

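```bash
python3 -m jog '0 0 0 0 0.8 0 0; 0 0 0 0 1 0 0; 0 0 0 0 1 0 0; 0 0 0 0 1 0 0; 0 0 0 0 0.8 0 0; 0 0 0 0 0 0 0; 0 0 0 0 0 0 0'; python3 - <<'E'
from h import *
st();cv2.imwrite('pics/w33.png',imaging.camera("wrist")); s=imaging.camera("side"); crop(s,180,60,320,190,5,'pics/s33c.png')
plan([.4278,-.0716,.194+HZ],[0,0,-1],yawv(np.radians(-77.5)),1,flip=1,hand=0)
E
```

```text
t: 58.4
tool_pos: [0.4274, -0.0698, 0.2185]
ee_rot: [-3.123, -0.339, 0.001]
contact_force: [0.2, -0.6, -4.2]
grip_width: 0.0062
t 58.40 tcp [ 0.4274 -0.0698  0.2185] z [-0.     0.001 -1.   ] y [ 0.215 -0.977 -0.001] F [ 0.2 -0.6 -4.2] w 0.0062 q [-0.22 -0.2   2.11  0.    1.24  1.13]
pos err world mm [  0.5  -2.1 -24.5] rot deg [-0.03  0.02 -0.04]
-0.03 0.02 -0.04 0.00 0.22 2.45 0; 
 24.613574068600627 mm/row 0.05229928087390803 deg/row
```

View pics/w33.png

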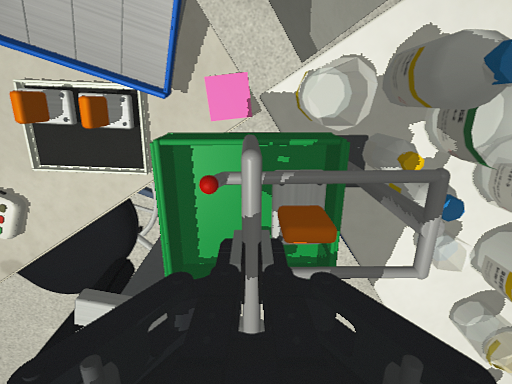

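View pics/s33c.png

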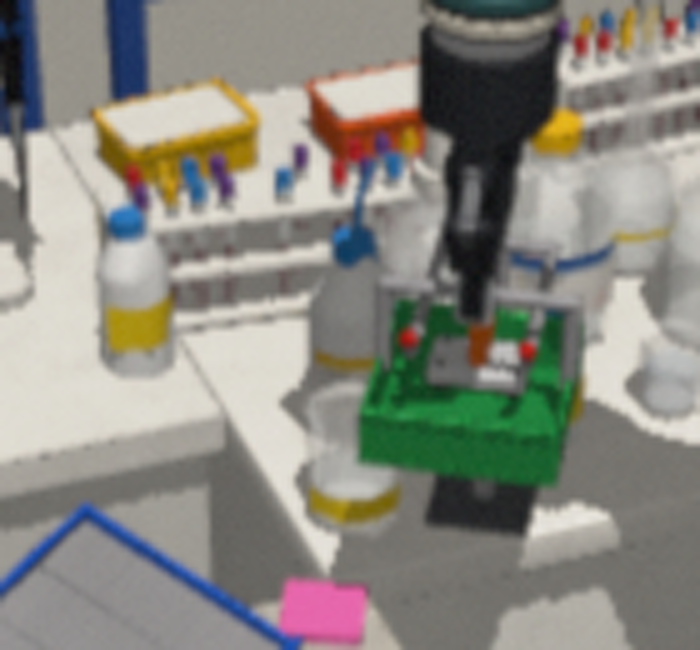

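```bash
python3 -m jog '0 0 0 0 0.1 0.6 0; 0 0 0 0 0 0.8 0; 0 0 0 0 0 0.6 0; 0 0 0 0 0 0 0; 0 0 0 0 0 0 0'|sed -n 2,4p; python3 -m jog '0 0 0 0 0 0.15 0; 0 0 0 0 0 0.1 0; 0 0 0 0 0 0 0; 0 0 0 0 0 0 0'|sed -n 2,4p;python3 -m jog '0 0 0 0 0 0.1 0; 0 0 0 0 0 0 0; 0 0 0 0 0 0 0'|sed -n 2,4p
```

```text
tool_pos: [0.4274, -0.0704, 0.1982]
ee_rot: [-3.123, -0.342, 0.002]
contact_force: [0.4, -0.6, -3.9]
tool_pos: [0.4278, -0.0706, 0.1963]
ee_rot: [-3.123, -0.341, -0.0]
contact_force: [-0.3, -0.1, -3.6]
tool_pos: [0.4277, -0.0706, 0.1951]
ee_rot: [-3.123, -0.341, 0.0]
contact_force: [-0.4, 0.0, -3.3]
```

```bash
for i in 1 2; do python3 -m jog '0 0 0 0 0 0.08 0; 0 0 0 0 0 0 0; 0 0 0 0 0 0 0'|sed -n '2p;4p'; done
```

```text
tool_pos: [0.4276, -0.0706, 0.1943]
contact_force: [-0.3, -0.1, -3.9]
tool_pos: [0.4278, -0.0706, 0.1937]
contact_force: [-0.1, 0.4, -3.3]
```

```bash
for i in 1 2; do python3 -m jog '0 0 0 0 0 0.08 0; 0 0 0 0 0 0 0; 0 0 0 0 0 0 0'|sed -n '2p;4p'; done
```

```text
tool_pos: [0.4279, -0.0706, 0.1934]
contact_force: [-1.5, -0.1, 3.3]
tool_pos: [0.428, -0.0706, 0.1933]
contact_force: [-4.2, 0.7, 7.9]
```

```bash
python3 -m jog '0 0 0 0 0 -0.08 0; 0 0 0 0 0 0 0.2; 0 0 0 0 0 0 0.35; 0 0 0 0 0 0 0.35; 0 0 0 0 0 0 0.35; 0 0 0 0 0 0 0.35; 0 0 0 0 0 0 0.35; 0 0 0 0 0 0 0.35' 20; python3 - <<'E'
from h import *
st();cv2.imwrite('pics/w34.png',imaging.camera("wrist")); s=imaging.camera("side"); crop(s,180,60,320,190,5,'pics/s34c.png')
E
```

```text
t: 61.7
tool_pos: [0.4277, -0.0706, 0.1927]
ee_rot: [-3.123, -0.341, 0.0]
contact_force: [1.4, -0.7, 0.6]
grip_width: 0.0299
t 61.70 tcp [ 0.4277 -0.0706  0.1927] z [-0.  0. -1.] y [ 0.216 -0.976 -0.   ] F [ 1.4 -0.7  0.6] w 0.0299 q [-0.22 -0.18  2.14  0.    1.18  1.13]
```

View pics/w34.png

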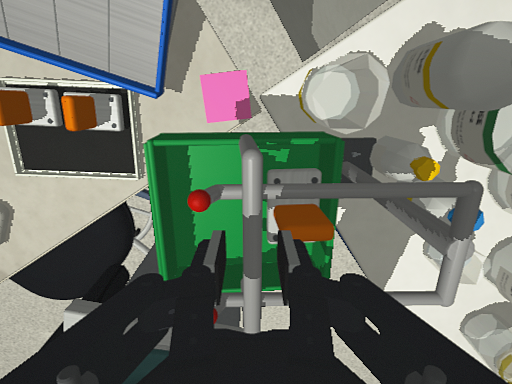

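View pics/s34c.png

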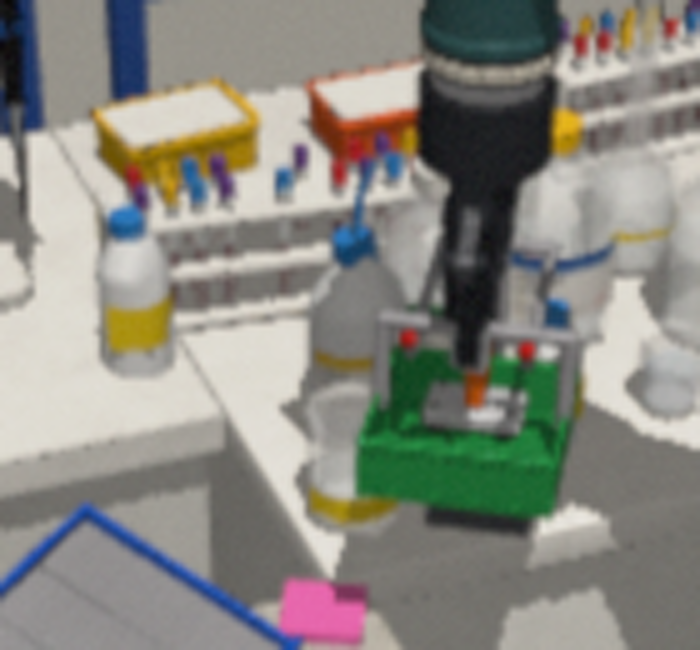

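```bash
python3 -m jog '0 0 0 0 0 -0.5 0.35; 0 0 0 0 0 -1 0.35; 0 0 0 0 0 -1.5 0.35; 0 0 0 0 0 -2 0.35; 0 0 0 0 0 -3 0.35; 0 0 0 0 0 -3 0.35; 0 0 0 0 0 -3 0.35; 0 0 0 0 0 0 0.35; 0 0 0 0 0 0 0.35'; python3 - <<'E'
from h import *
st();cv2.imwrite('pics/w35.png',imaging.camera("wrist")); s=imaging.camera("side"); crop(s,180,60,320,190,5,'pics/s35c.png')
E
```

```text
t: 62.7
tool_pos: [0.4283, -0.0707, 0.3343]
ee_rot: [3.122, 0.341, 0.004]
contact_force: [-0.1, 0.6, -0.2]
grip_width: 0.0302
t 62.70 tcp [ 0.4283 -0.0707  0.3343] z [ 0.003 -0.001 -1.   ] y [ 0.216 -0.976  0.001] F [-0.1  0.6 -0.2] w 0.0302 q [-0.22 -0.26  1.94  0.    1.46  1.13]
```

View pics/w35.png

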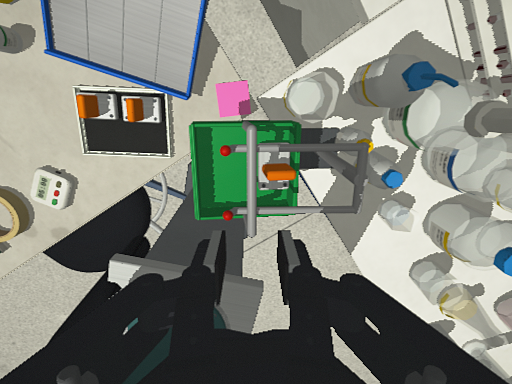

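View pics/s35c.png

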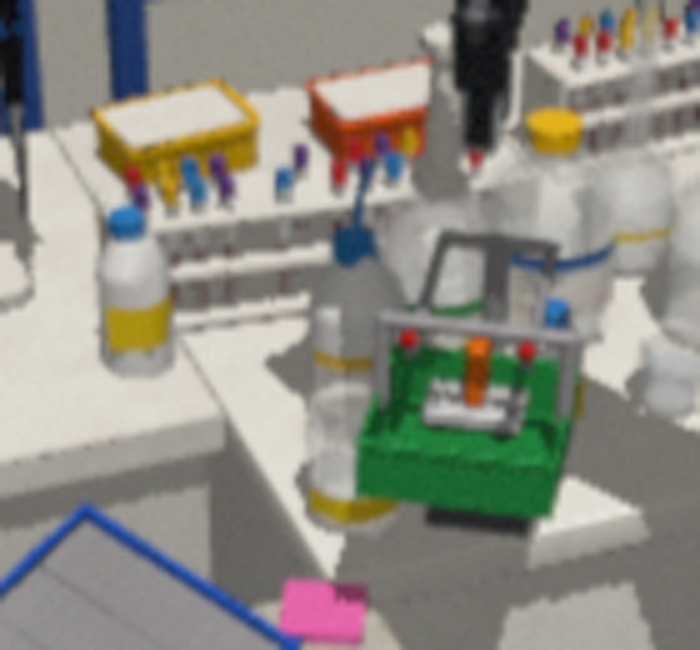

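```bash
python3 -m jog '0 0 0 0 0 -0.5 0.35; 0 0 0 0 0 0 0.35; 0 0 0 0 0 0 0.35; 0 0 0 0 0 0 0.35; 0 0 0 0 0 0 0.35; 0 0 0 0 0 0 0.35; 0 0 0 0 0 0 0.35; 0 0 0 0 0 0 0.35; 0 0 0 0 0 0 0.35; 0 0 0 0 0 0 0.35'|head -2; python3 look.py 36 B,.456,.1175 C,.446,.187; python3 - <<'E'
from h import *
s=cv2.imread('pics/side_36.png'); crop(s,180,60,320,240,4,'pics/s36c.png'); t=cv2.imread('pics/top_36.png'); crop(t,130,80,340,280,3.7,'pics/t36c.png')
a=cv2.cvtColor(cv2.imread('pics/s35c.png'),6); b=cv2.cvtColor(cv2.resize(s[60:190,180:320],None,fx=5,fy=5,interpolation=cv2.INTER_CUBIC),6)
print("mean diff around basket",cv2.absdiff(a,b)[290:560,340:600].mean())
T=cam("top");S=cam("side")
E
```

```text
t: 63.8
tool_pos: [0.4277, -0.0706, 0.3378]
B [0.4563 0.1172 0.0326] 3 [-0.   0.  -0.4 -0.  -0.   0.2]
C [0.4462 0.1887 0.0334] 3 [-0.4 -0.2 -0.8 -0.   0.1  0.4]
t 63.95 tcp [ 0.4277 -0.0706  0.3378] z [-0.  0. -1.] y [ 0.216 -0.976 -0.   ] F [-0.3 -0.7 -0.4] w 0.0297 q [-0.22 -0.26  1.93  0.    1.46  1.13]
mean diff around basket 4.344002849002849
```

View pics/s36c.png

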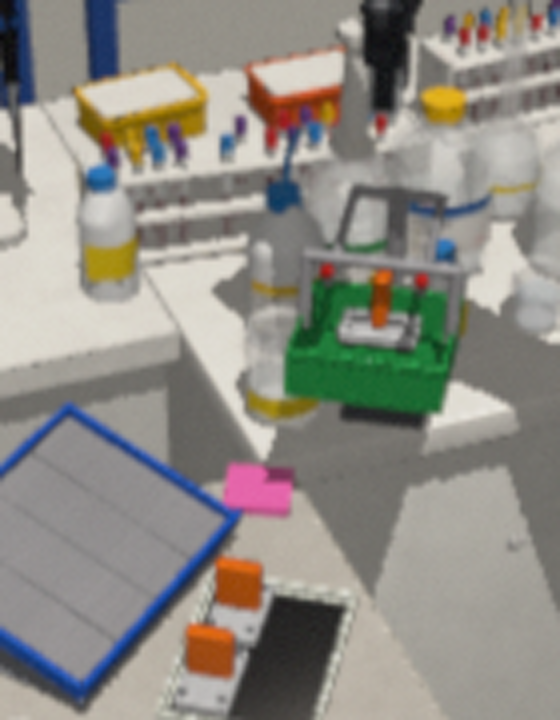

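View pics/t36c.png

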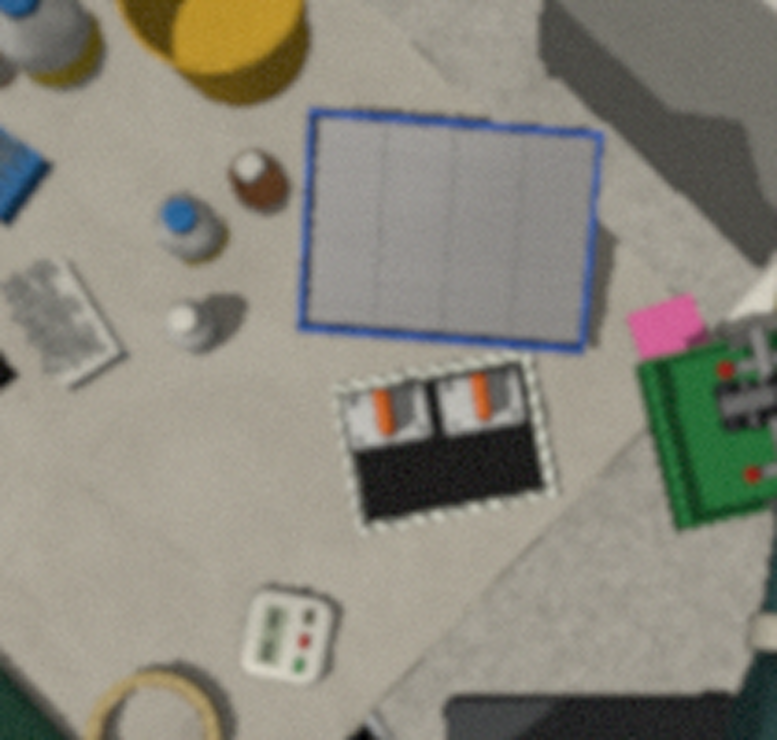

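```bash
python3 -c "
from rig import manip
print(manip.hand_in())"
```

```text
the job is handed in; nothing more can be done
None
```

The job is done and handed in at about 64 s; no verdict was reported.

**Test:** There were three carriers, and all stood on the ramp together. One slid to the stop, measured at deck x ≈ -0.045 m. The other two stayed where they were set, at x ≈ +0.034 m. The slider went into the green basket, the two that stuck went back into the white tray, and the basket was hung by its bar on both prongs.

**Last checks:**
- **Tray:** both carriers stand upright, with centres about 33 mm above the bench where 32 mm is expected.
- **Basket:** the bar lies across both prongs behind the red tips, about 0.208 m up by the tool height at contact. The basket hangs almost level, and side views over a second apart showed no visible sway. The carrier stands inside it.
- **Bystanders:** the dropper bottle, timer and note pad look where they started.
- **Robot:** it is clear of everything.

**What disagreed:**
- **A carrier moved on the ramp:** one sticking carrier turned up about 8 mm sideways before I picked it up, probably the announced knock. I measured it again before gripping.
- **A wrong-way shift:** I shifted the hand the wrong way above that carrier and corrected it before going down.
- **Basket position:** the wrist camera put it about 3 mm from where the fixed cameras did. I used the wrist reading for the carrier drop and the bar grasp.

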